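# Clamp the bench block in the slide clamp

## Task

Stand the steel bench block flat on the bed of the slide clamp, midway along its two jaws, and let go of it. Then squeeze the orange release button on the sliding jaw's grip post and, holding it down, slide the jaw along its rail until the block is pressed squarely against the fixed jaw with the sprung pad bearing on it; let go so that the slide locks and the block stays clamped. Do not disturb the glass vial, the clear cup or the brass weight.

Things in the scene. Friction and masses are not known exactly. Their poses are not given: they have to be found in the camera images.
- block_center (a point): Centre of the loose grey steel bench block: 52 x 52 mm in plan, 48 mm high, 0.55 to 0.95 kg; point 24 mm above its underside, axes along its edges, z up.
- block: The same steel bench block; origin at the centre of its underside.
- slide_clamp: Slide clamp, fixed to the bench. Origin on the bench under its grey bed plate (x -80 to +100, y -107 to +107 mm, 10 mm thick). Its x points to its back, roughly to the robot's left; its y runs along the rail (20 mm wide, top at z = 26 mm, at x = +45 mm), from the sliding jaw to the fixed jaw, roughly toward the robot.
- fixed_jaw: Fixed jaw with rubber face, 76 mm long in the clamp's x (centred at x = -45 mm). Origin on the bed at the middle of its face; the face looks to -y of the clamp (at y = +75 mm) and is 36 mm high. Same axes as the clamp.
- seat (a point): Point of the clamp where the centre of the block lies when it is clamped: 26 mm from the face of the fixed jaw and 24 mm above the bed (in the clamp's frame x = -45, y = +49, z = +34 mm). Same axes as the clamp. Space above it is open; the block may be put down some mm short of the fixed jaw (-y), the sliding jaw then pushes it home.
- grip (a point): Middle of the place to pinch on the sliding jaw's black upright grip post, 81 mm above the bench. The post is 22 mm in the clamp's x and ends 24 mm above this point; the carriage ends 30 mm below it. Pinch along the clamp's y: plain post face at +9 mm, orange button's face at -15 mm (out) or -9 mm (fully in). Same axes as the clamp, moves with the jaw.
- button_face (a point): Centre of the orange button's face when it is out (moves with the jaw, not with the button). The button is 18 mm wide (clamp's x), 30 mm high, on the -y side of the grip post, and is pressed along +y.
- slider (a joint): Position of the sliding jaw along the rail, m: 0 = fully open, grows toward the fixed jaw (+y), stop at 0.085. The free pad just meets a 52 mm block standing against the fixed jaw at 0.060. A friction brake (about 90 N) holds it anywhere while the button is out; with the button in it moves with 1 to 2 N.
- button (a joint): Travel of the orange release button, m: 0 = out (slide locked), 0.006 = fully pressed. Spring 9 N at the start, 13 N fully in; the brake is free from about 0.001 on. Grip with at least 20 N to hold it in.
- pad (a joint): Compression of the sprung pad, m: 0 = free, 0.006 = stop. Spring 2 N at the start, 8 N at the stop.
- vial: Bystander: square glass vial with a grey cap, 30 x 34 mm, 64 mm high, origin under its middle.
- cup: Bystander: clear plastic cup, 53 mm across, 27 mm high, origin under its middle.
- weight: Bystander: knobbed brass weight, 32 mm across, 30 mm high, origin under its middle.
- light_bar (a point): Middle of the lower front edge of the light bar over the clamp's back (clamp frame x 58, z 158 mm). The bar is 42 mm deep, 18 mm high, 214 mm long, on 16 x 10 mm posts at x 90, y -100 and +100 mm. It bars a gripper pointing straight down at the grip post: lean the gripper's body to the clamp's front (-x), about 35 degrees from vertical.
- pad_liner: Sprung rubber pad of the sliding jaw, 66 mm long in x, 30 mm high; origin in the middle of its face, which looks to the fixed jaw and lies 32 mm further to +y than grip while unpressed. Same axes as the clamp.

How it is judged:
By the outcome, as a careful person would: the job done as asked, in the order asked, and still so for the second after the job is handed in, with the robot touching nothing.
It also fails if it takes over 43 s, if anything falls off the work surface, if the arm or the gripper's body presses on something with over 40 N, if the wrist force passes 120 N, or if a joint passes its speed limit or range.

## Robot

A 6-joint arm with a two-finger parallel gripper is mounted at the origin on a cart in front of the work surface, level with it; the furniture and walls round the work are solid. World frame = base frame: x ahead of the robot, y to its left, z up, the work surface at z = 0. Lengths are in m, angles in rad, forces in N, time in s.
With the tool pointing down it reaches from about 0.3 to 0.775 m from the base axis. Payload 14.6 kg.
Tool frame: the origin (TCP) lies at the very end of the fingers, on their centre line; the grasp point (between the pads) lies 19 mm behind it; z points along the fingers, y is the direction in which the jaws open and shut (so a half turn about z gives the same grasp; the last joint's range is limited). The gripper opens to 94 mm and grips with 3 to 60 N. Pads are 16 mm wide; open, the fingers measure 119 mm over their backs; the gripper's body (75 mm by 177 mm) begins 78 mm behind the grasp point.
Start: joints at [1.063, 0.3, 1.521, -0, 1.321, -0.067], TCP at [0.235, 0.497, 0.167] pointing down, gripper open.
Joint ranges: [-3.03, 3.03], [-0.79, 2.21], [0.23, 2.52], [-1.04, 4.18], [0, 3.07], [-2.55, 2.55]. Speed limits (rad/s): [2.22, 2.22, 2.57, 3.14, 3.14, 3.14].

## Interface

Orientations are given as [roll, pitch, yaw] about the fixed x, y, z axes, in that order (R = Rz(yaw) Ry(pitch) Rx(roll)).
In Python, from station import get_obs, vision, hand_in gives the robot as it stands.
- The arm moves only by the tool play_rows, never from a script. Its argument "moves" is a list of rows, each an object with "claw": the opening, from 0 (shut) to 1 (fully open); "linear": the shift along the tool's x, y, z in mm, a list of three; "turn": the turn, a rotation vector about the tool's x, y, z in rad, a list of three. In form: [{"claw": claw, "linear": [tx, ty, tz], "turn": [ax, ay, az]}, ...]. A call has 1 to 8 rows; each row is the pose to reach, as a shift and turn from the pose measured when the call began, along the tool's axes at that moment; what a row does not reach only later rows make up. A row lasts 1/8 s, in which the tool goes at most 62.5 mm and 10.7 degrees, less where a joint would pass 70% of its speed; a pose out of reach is approached as far as the arm can. A call with a gripper value outside its range is refused whole. The fingers move at their own pace and stop on an object; "force" is the grip in N (left out, the last holds). Time passes only in rows, so rows that repeat a pose let the fingers close. It gives the time, the measured TCP pose, the force and the opening at its end, in the units of the state.
- get_obs(): the state, without advancing time (a new reading comes with each control period).
- vision.camera(name): name is "scene" or "top"; returns the picture (480x640x3 uint8, blue, green, red); there is no depth.
- vision.camera_info(name): a dict with "camera_matrix" (3x3 intrinsics, pixels), "rvec" (rotation vector, rad) and "tvec" (3), from world to camera coordinates, as OpenCV has them. Camera axes: x right, y down, z forward; pixel columns grow to the right and rows downward; lengths in m; the calibration is good to about 2 mm. A picture is of the moment at which its call begins. camera_info takes no time and is no camera call.
- hand_in(): hands the job in, once; it reports no verdict.
The state is a dict: "time_s": time; "qpos": joint angles; "joint_vel": joint speeds; "tau": joint torques, N m; "ee_pos": TCP position; "eef_rot": TCP orientation; "force": force on the tool from outside, world axes, zero at the start; "moment": the same for the moment, N m; "grip_width": finger opening in m.
Only numpy, scipy, OpenCV 4.12 (cv2) and the standard library are available. Lean on these libraries where they do the work, as an engineer would, in place of code of your own. Each camera call takes 0.05 s, during which the arm holds its last target.

## Working session

There is one attempt and no reset: what is moved stays moved. The work goes in short steps, Python scripts to look and compute and a tool call to move; the robot and the scene stay as the last step left them, time stands still between calls to the robot, and variables do not carry over. Pictures are saved under pics/ and viewed, and the job is handed in when it is done.

Besides the shell and the picture viewer there is one more tool, called as name([rows], argument=value, ...), one row to a line, values as JSON. play_rows: Moves the arm, as the interface text tells. Its arguments: {"type":"object","properties":{"moves":{"type":"array","items":{"type":"object","properties":{"claw":{"type":"number"},"linear":{"type":"array","items":{"type":"number"}},"turn":{"type":"array","items":{"type":"number"}}}}},"force":{"type":"number"}},"required":["moves"]}

```bash
ls; mkdir -p pics
python3 - <<'E'
from station import get_obs, vision
import cv2
for n in ("scene","top"):
    im=vision.camera(n); cv2.imwrite(f"pics/{n}0.png",im)
    i=vision.camera_info(n); print(n,i)
print(get_obs())
E
```

```text
pics
scene {'camera_matrix': array([[443.61660363,   0.        , 310.64803797],
       [  0.        , 443.61660363, 236.64902047],
       [  0.        ,   0.        ,   1.        ]]), 'rvec': array([ 1.90884744, -0.53831321,  0.34312693]), 'tvec': array([-0.37741445,  0.27504704,  1.10484157])}
top {'camera_matrix': array([[585.43644009,   0.        , 315.78653809],
       [  0.        , 585.43644009, 236.59239962],
       [  0.        ,   0.        ,   1.        ]]), 'rvec': array([ 2.20664082, -2.1655927 ,  0.05792439]), 'tvec': array([0.12421268, 0.52525498, 1.52471636])}
{'time_s': 0.1, 'qpos': array([ 1.06342407e+00,  3.00398004e-01,  1.52152152e+00, -2.00185226e-05,
        1.32068069e+00, -6.65618402e-02]), 'joint_vel': array([-0.00062653, -0.00170277, -0.00165971,  0.00140676, -0.00126443,
       -0.00120069]), 'tau': array([-1.03635586e-03, -5.32646120e+01, -3.53280616e+01,  7.08185602e-02,
        2.34818982e-02, -7.07554045e-05]), 'ee_pos': array([0.23452717, 0.49719139, 0.16655164]), 'eef_rot': array([-3.14058604e+00, -4.76675625e-05,  2.70078718e+00]), 'force': array([-0.41498675,  0.29715904,  0.02989731]), 'moment': array([ 0.01222839, -0.02578698,  0.03930167]), 'grip_width': 0.0936460734392172}
```

View pics/scene0.png

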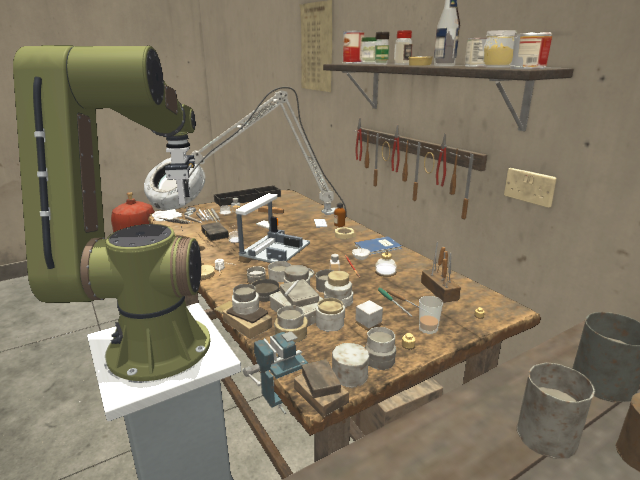

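View pics/top0.png

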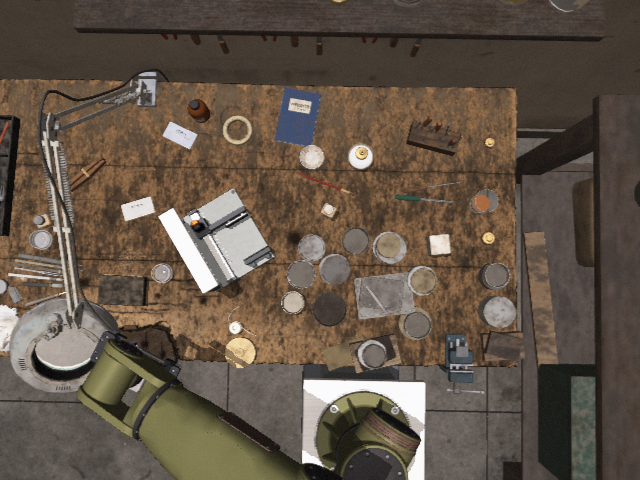

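```bash
cat > h.py <<'E'
import numpy as np, cv2
from station import vision
def P(n):
    i=vision.camera_info(n); R=cv2.Rodrigues(i["rvec"])[0]; return i["camera_matrix"],R,np.array(i["tvec"]).ravel()
def ray(n,u,v,z):
    K,R,t=P(n); d=R.T@np.linalg.solve(K,[u,v,1.]); c=-R.T@t
    return c+d*(z-c[2])/d[2]
def proj(n,p):
    K,R,t=P(n); q=K@(R@np.asarray(p,float)+t); return q[:2]/q[2]
def tri(us,ut):
    A=[];b=[]
    for n,(u,v) in (("scene",us),("top",ut)):
        K,R,t=P(n); d=R.T@np.linalg.solve(K,[u,v,1.]); d/=np.linalg.norm(d); c=-R.T@t
        M=np.eye(3)-np.outer(d,d); A.append(M); b.append(M@c)
    return np.linalg.solve(sum(A),sum(b))
E
python3 - <<'E'
from h import *
s=cv2.imread("pics/scene0.png");t=cv2.imread("pics/top0.png")
for n,im,(x,y,w,h),k in (("a",t,(150,180,130,120),6),("b",t,(280,130,240,180),3.3),("c",s,(225,185,100,80),7),("d",s,(310,240,150,110),5)):
    cv2.imwrite(f"pics/z{n}.png",cv2.resize(im[y:y+h,x:x+w],None,fx=k,fy=k,interpolation=cv2.INTER_CUBIC))
print(ray("top",440,244,.048),ray("top",329,211,.06),ray("top",215,240,.01), tri((370,308),(440,244)))
E
```

```text
[ 0.50773834 -0.18612589  0.048     ] [0.58655412 0.10102726 0.06      ] [0.5092571  0.40065593 0.01      ] [ 0.5096869  -0.18821522  0.04370082]
```

View pics/za.png

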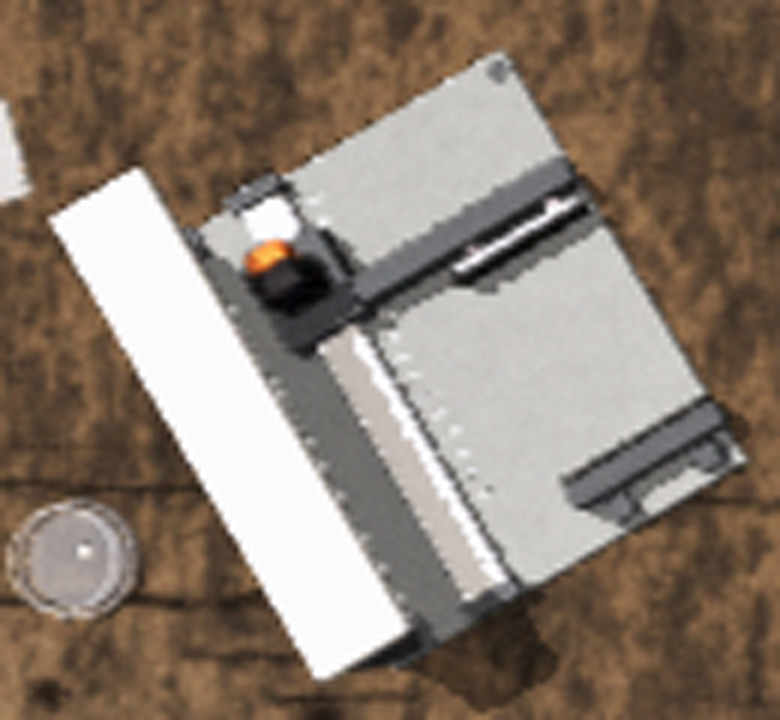

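View pics/zb.png

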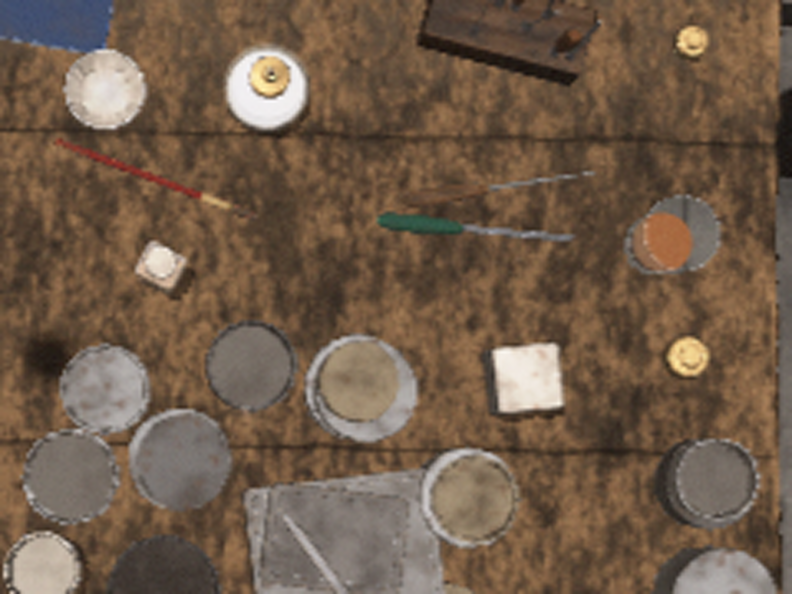

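View pics/zc.png

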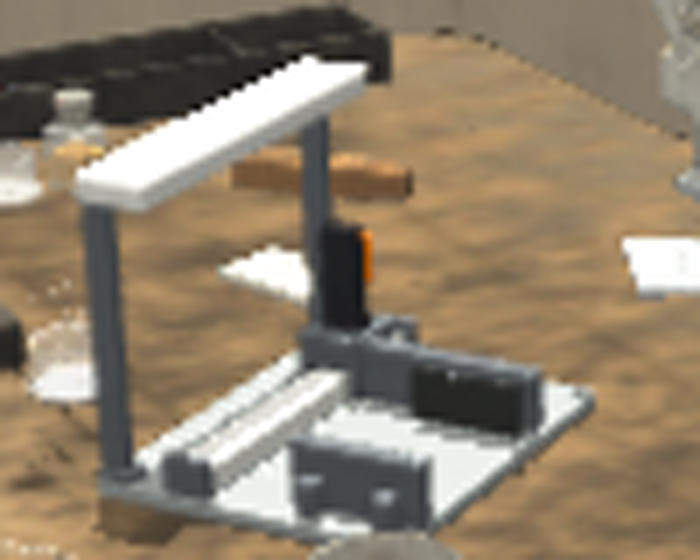

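View pics/zd.png

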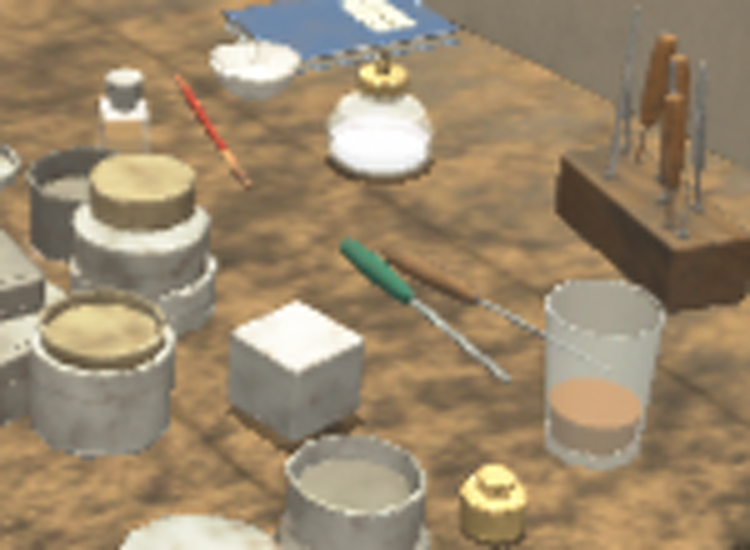

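Run:
```python
from h import *
s=cv2.imread("pics/scene0.png");t=cv2.imread("pics/top0.png")
# block top face
g=cv2.cvtColor(t,cv2.COLOR_BGR2HSV)
m=((g[...,1]<60)&(g[...,2]>150)).astype(np.uint8)
n,l,st,c=cv2.connectedComponentsWithStats(m)
i=l[244,440]; cnt=max(cv2.findContours((l==i).astype(np.uint8),0,cv2.CHAIN_APPROX_NONE)[0],key=len)
r=cv2.minAreaRect(cnt); print("block",st[i],c[i],r)
b=cv2.boxPoints(r); w=np.array([ray("top",*p,.048) for p in b]); print(w.round(4), np.linalg.norm(np.diff(w,axis=0),axis=1), ray("top",*c[i],.048))
# bed: front edge fit: for rows, rightmost bed pixel
m=((g[...,1]<35)&(g[...,2]>120)).astype(np.uint8)
cv2.imwrite("pics/m.png",cv2.resize(m[180:300,150:280]*255,None,fx=6,fy=6,interpolation=0))
print([ (t[y,x]).tolist() for y,x in((200,225),(240,240),(255,215))])
```

```text
block [429 234  22  21 384] [439.55208333 243.91666667] ((439.5941162109375, 243.94061279296875), (19.502729415893555, 19.900745391845703), 84.2894058227539)
[[ 0.5298 -0.157   0.048 ]
 [ 0.5359 -0.2079  0.048 ]
 [ 0.486  -0.2131  0.048 ]
 [ 0.4799 -0.1623  0.048 ]] [0.05123713 0.05017326 0.05113177] [ 0.50793155 -0.18497423  0.048     ]
[[196, 201, 202], [200, 206, 206], [181, 187, 195]]
```

View pics/m.png

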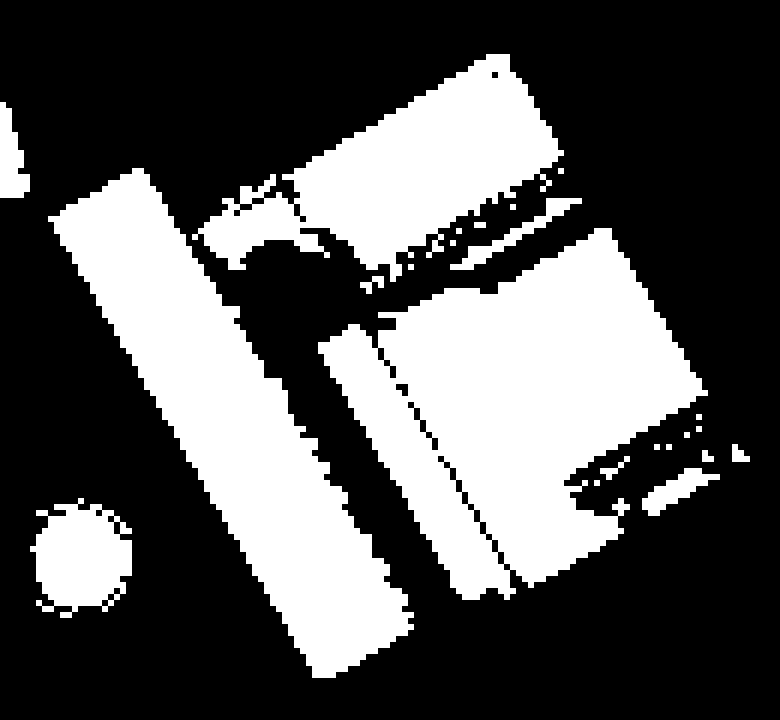

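```bash
cat >> h.py <<'E'
def fitline(pts): 
    vx,vy,x,y=cv2.fitLine(np.array(pts,np.float32),cv2.DIST_HUBER,0,.01,.01).ravel(); return np.array([x,y]),np.array([vx,vy])
E
python3 - <<'E'
from h import *
t=cv2.imread("pics/top0.png"); g=cv2.cvtColor(t,cv2.COLOR_BGR2HSV)
m=((g[...,1]<35)&(g[...,2]>120))
X=lambda a:150+a/6; Y=lambda b:180+b/6
def W(p,z): return ray("top",*p,z)[:2]
fr=[]
for y in list(range(192,205))+list(range(220,245)):
    xs=np.where(m[y,200:276])[0]; fr.append(W((200+xs.max()+.5,y),.010))
bk=[W((x,180+np.where(m[180:240,x])[0].min()-.5),.010) for x in range(202,230)]
nr=[W((x,300-1-np.where(m[180:300,x][::-1])[0].min()+.5),.010) for x in range(239,252)]
for n,q in (("front",fr),("far",bk),("near",nr)):
    p,v=fitline(q); print(n,p,v,np.degrees(np.arctan2(v[1],v[0])), "res",np.abs(np.cross(v,np.array(q)-p)).max())
# frame from front edge dir
p,v=fitline(fr); yh=v if v[0]<0 else -v; xh=np.array([yh[1],-yh[0]])
pf,vf=fitline(bk); pn,_=fitline(nr)
print("yaw",np.degrees(np.arctan2(xh[1],xh[0])))
print("span far-near",(pn-pf)@yh, "expect .214"); 
yc=((pn+pf)/2)@yh
o=(p@xh+.080)*xh+yc*yh
print("origin",o, "seat",o-.045*xh+.049*yh)
# light bar
n,l,st,c=cv2.connectedComponentsWithStats(m.astype(np.uint8)); 
def rect(i):
    cnt=max(cv2.findContours((l==i).astype(np.uint8),0,cv2.CHAIN_APPROX_NONE)[0],key=len); return cv2.boxPoints(cv2.minAreaRect(cnt))
for q in rect(l[245,190]):
    w=W(q,.176)-o; print("bar",w@xh,w@yh)
# fixed jaw top: corners zoom (565,485),(705,400),(725,415),(575,505) z=.046
for q in ((565,485),(705,398),(725,413),(578,508)): w=W((X(q[0]),Y(q[1])),.046)-o; print("fj",w@xh,w@yh)
for q in ((270,240),(290,285)): w=W((X(q[0]),Y(q[1])),.1)-o; print("post btn",w@xh,w@yh)
for q in ((360,300),(570,185),(560,160),(350,290)): w=W((X(q[0]),Y(q[1])),.046)-o; print("sj",w@xh,w@yh)
for nme,uv,z in (("vial",(329,211),.064),("cup",(162,272),.02),("weight",(488.5,238.5),.03)): print(nme,ray("top",*uv,z))
E
```

```text
front [0.56690687 0.30468053] [0.8477138  0.53045386] 32.03612 res 0.0013021118014386046
far [0.61748385 0.4086462 ] [ 0.5291269  -0.84854275] -58.053516 res 0.001130856394354968
near [0.4239328 0.3165172] [ 0.5229821 -0.8523436] -58.467495 res 0.0011048175474827342
yaw 122.03613
span far-near 0.21294609 expect .214
origin [0.517308   0.36801565] seat [0.49964043 0.30387628]
bar 0.09888574800098432 -0.10647717387857025
bar 0.05233408407285223 -0.10605900631413188
bar 0.053206823316563776 0.10753080622852947
bar 0.09935193099680334 0.10694316092538118
fj -0.00999154851959177 0.07975852476352965
fj -0.08069364232030296 0.0785454480614787
fj -0.084782309689344 0.08852971835457026
fj -0.00977148938735077 0.09113949499486447
post btn 0.03821351989600747 -0.0667810235851398
post btn 0.04052682068210038 -0.04625118399066896
sj 0.02541728086591044 -0.03446692688277129
sj -0.07761171952140085 -0.030706448999347408
sj -0.0794159914769615 -0.04228510364719033
sj 0.026938298377832202 -0.04042494438002663
vial [0.58613118 0.1010788  0.064     ]
cup [0.42212747 0.53551962 0.02      ]
weight [ 0.52536943 -0.31573718  0.03      ]<stdin>:12: DeprecationWarning: Arrays of 2-dimensional vectors are deprecated. Use arrays of 3-dimensional vectors instead. (deprecated in NumPy 2.0)
```

```bash
cat >> h.py <<'E'
from scipy.spatial.transform import Rotation as Ro
from station import get_obs
CY=np.radians(122.0); xh=np.array([np.cos(CY),np.sin(CY),0]); yh=np.array([-np.sin(CY),np.cos(CY),0]); O=np.array([.5173,.3680,0])
def clamp(x,y,z): return O+x/1e3*xh+y/1e3*yh+np.array([0,0,z/1e3])
def down(ydeg):
    a=np.radians(ydeg); y=np.array([np.cos(a),np.sin(a),0]); z=np.array([0,0,-1.]); return np.column_stack([np.cross(y,z),y,z])
def move(p,R):
    o=get_obs(); C=Ro.from_euler("xyz",o["eef_rot"]).as_matrix()
    print("linear",(C.T@(np.asarray(p)-o["ee_pos"])*1e3).round(1),"turn",Ro.from_matrix(C.T@R).as_rotvec().round(4),"t",o["time_s"])
E
python3 - <<'E'
from h import *
move([.508,-.185,.20],down(-83.2))
# scene check
for n,p in (("blocktop",(.508,-.185,.048)),("bed front-far",clamp(-80,-107,10)),("bed front near",clamp(-80,107,10)),("bar far",clamp(58,-107,176)),("fj top",clamp(-83,75,46)),("fj2",clamp(-7,75,46)),("fj3",clamp(-83,75,46)),("grip0 top",clamp(34,-69,105))): print(n,proj("scene",p).round(1),proj("top",p).round(1))
# block corners scene
for p in ((.5298,-.157,.048),(.5359,-.2079,.048),(.486,-.2131,.048),(.4799,-.1623,.048)): print(proj("scene",p).round(1), ((proj("scene",p)-[310,240])*5).round())
E
```

```text
linear [-538.4 -500.3  -33. ] turn [-4.0000e-04  1.3000e-03  2.5821e+00] t 0.1
blocktop [368.  306.3] [439.6 243.9]
bed front-far [309.4 240.4] [233.  187.3]
bed front near [280.9 262.7] [274.  256.3]
bar far [276.5 194.1] [172.5 206.9]
fj top [286.  249.8] [267.6 244.7]
fj2 [267.2 245.9] [242.2 259.9]
fj3 [286.  249.8] [267.6 244.7]
grip0 top [277.6 215.7] [195.6 218.2]
[368.  299.5] [290. 297.]
[381.8 307.3] [359. 336.]
[368.  313.6] [290. 368.]
[354.4 305.5] [222. 327.]
```

play_rows([
  {"claw":1,"linear":[0,0,-50],"turn":[0,0,0.1]},
  {"claw":1,"linear":[-60,-50,-53],"turn":[0,0,0.28]},
  {"claw":1,"linear":[-110,-95,-53],"turn":[0,0,0.46]},
  {"claw":1,"linear":[-160,-140,-53],"turn":[0,0,0.64]},
  {"claw":1,"linear":[-205,-185,-53],"turn":[0,0,0.82]},
  {"claw":1,"linear":[-250,-230,-53],"turn":[0,0,1.0]},
  {"claw":1,"linear":[-295,-272,-53],"turn":[0,0,1.18]},
  {"claw":1,"linear":[-340,-315,-53],"turn":[0,0,1.36]},
])

```text
time_s: 1.1
ee_pos: [0.3985, 0.0898, 0.2199]
eef_rot: [-3.142, 0.001, 1.335]
force: [0.9, 1.2, -0.7]
grip_width: 0.094
```

```bash
python3 -c "
from h import *
o=get_obs();print(o['ee_pos'],o['qpos'],o['force'])
move([.5085,-.186,.16],down(-83.2))"
```

```text
[0.39845256 0.08977174 0.21987114] [ 1.32446141e-01 -6.44335568e-02  1.80429521e+00 -7.67602220e-04
  1.40207418e+00  3.68372523e-01] [ 0.92733435  1.23312585 -0.74956219]
linear [-242.4  171.4   60.1] turn [5.0000e-04 8.0000e-04 1.2163e+00] t 1.1
```

play_rows([
  {"claw":1,"linear":[-45,32,5],"turn":[0,0,0.17]},
  {"claw":1,"linear":[-90,64,10],"turn":[0,0,0.35]},
  {"claw":1,"linear":[-135,96,20],"turn":[0,0,0.53]},
  {"claw":1,"linear":[-180,128,30],"turn":[0,0,0.71]},
  {"claw":1,"linear":[-220,155,45],"turn":[0,0,0.89]},
  {"claw":1,"linear":[-242.4,171.4,60],"turn":[0,0,1.07]},
  {"claw":1,"linear":[-242.4,171.4,60],"turn":[0,0,1.216]},
  {"claw":1,"linear":[-242.4,171.4,60],"turn":[0,0,1.216]},
])

```text
time_s: 2.1
ee_pos: [0.5083, -0.1861, 0.1596]
eef_rot: [3.141, 0.001, 0.12]
force: [0.1, -0.9, 0.1]
grip_width: 0.0943
```

Run:
```python
from h import *
o=get_obs();print(o['ee_pos'],o['qpos'],o['force'])
s=vision.camera("scene");t=vision.camera("top")
a=cv2.resize(s[220:340,300:440],None,fx=4,fy=4,interpolation=2)
cv2.imwrite("pics/p1.png",a)
# clamp region clear now?
cv2.imwrite("pics/p1t.png",cv2.resize(t[170:310,380:520],None,fx=4,fy=4,interpolation=2))
cv2.imwrite("pics/p1c.png",cv2.resize(t[195:255,180:255],None,fx=10,fy=10,interpolation=2))
cv2.imwrite("pics/p1d.png",cv2.resize(s[190:255,255:315],None,fx=9,fy=9,interpolation=2))
move([.5085,-.186,.009],down(-83.2))
```

```text
[ 0.50827623 -0.18612727  0.15962868] [-4.18229351e-01  2.87159805e-01  1.55503062e+00 -8.46279041e-04
  1.30018019e+00  1.03328065e+00] [ 0.05845736 -0.94408639  0.11690318]
linear [1.000e-01 1.000e-01 1.511e+02] turn [0.0008 0.0003 0.0041] t 2.2
```

View pics/p1.png

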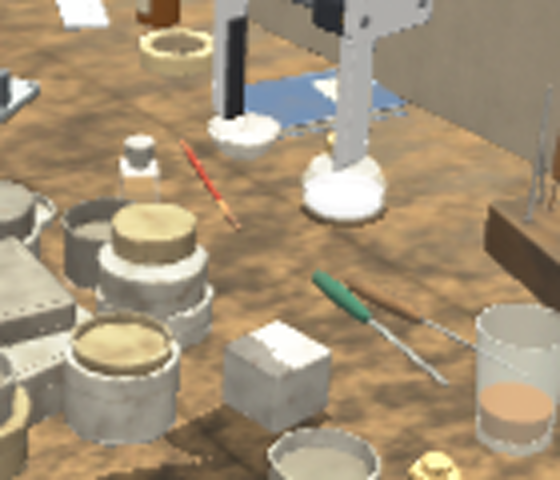

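View pics/p1t.png

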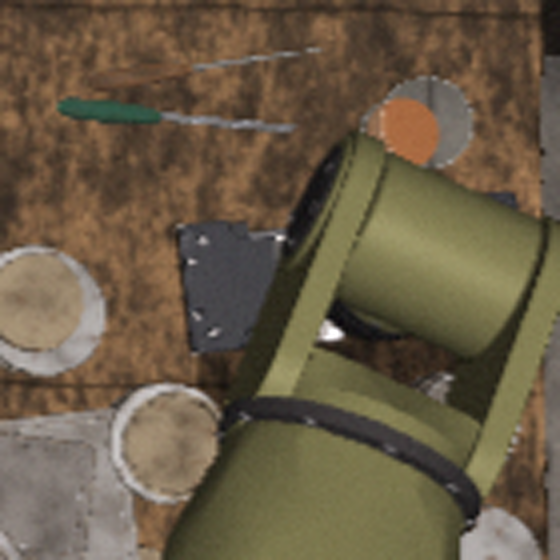

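View pics/p1c.png

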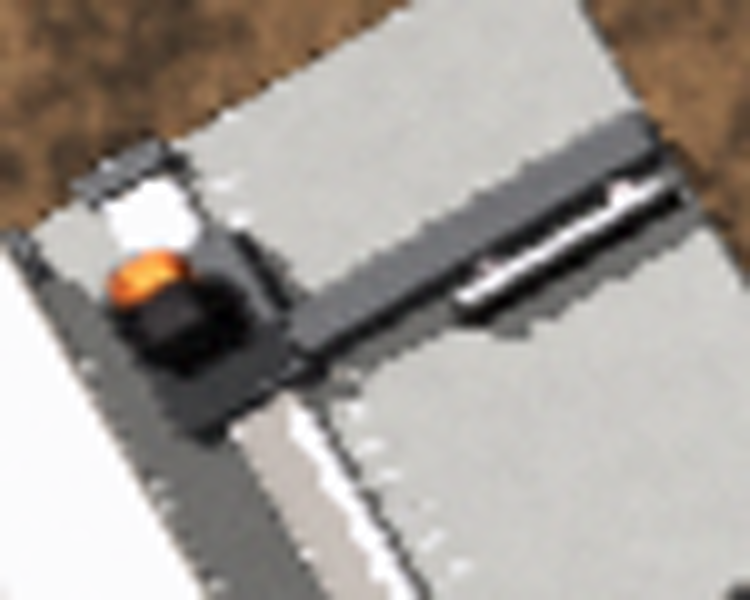

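View pics/p1d.png

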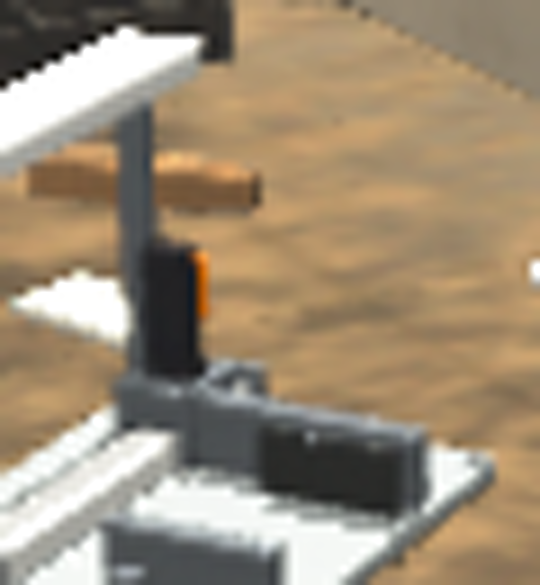

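play_rows([
  {"claw":1,"linear":[0,0,45],"turn":[0,0,0.004]},
  {"claw":1,"linear":[0,0,90],"turn":[0,0,0.004]},
  {"claw":1,"linear":[0,0,125],"turn":[0,0,0.004]},
  {"claw":1,"linear":[0,0,143],"turn":[0,0,0.004]},
  {"claw":1,"linear":[0,0,151],"turn":[0,0,0.004]},
  {"claw":0.4,"linear":[0,0,151],"turn":[0,0,0.004]},
  {"claw":0.4,"linear":[0,0,151],"turn":[0,0,0.004]},
  {"claw":0.4,"linear":[0,0,151],"turn":[0,0,0.004]},
], force=40)

```text
time_s: 3.2
ee_pos: [0.5088, -0.1861, 0.01]
eef_rot: [3.14, -0.001, 0.119]
force: [-0.2, 0.1, 0.3]
grip_width: 0.0676
```

Run:
```python
from h import *
print(get_obs()['force'],get_obs()['grip_width'])
# grip: button top & post top
def C(w): w=w-O; return np.r_[w@xh,w@yh,w[2]]*1e3
b=tri((255+202/9,190+255/9),(180+15,195+26)); print("button top",C(b))
p=tri((255+172/9,190+245/9),(180+17.8,195+31)); print("post top",C(p))
for q in ((200,434),(305,375),(640,110),(680,190)): print("jaw z46",C(ray("top",180+q[0]/10,195+q[1]/10,.046)))
for q in ((110,290),(185,262),(130,350),(240,340),(170,380)): print("post z105",C(ray("top",180+q[0]/10,195+q[1]/10,.103)))
```

```text
[-0.18458202  0.09311799  0.34176448] 0.06759602079883717
button top [ 37.6415423  -67.25808164  94.35064691]
post top [ 38.50501633 -49.7838386  104.54607739]
jaw z46 [ 58.63976882 -28.97226503  46.        ]
jaw z46 [ 27.6063985  -28.19903477  46.        ]
jaw z46 [-81.74558534 -42.95753538  46.        ]
jaw z46 [-80.0738056  -19.66468526  46.        ]
post z105 [ 51.44487992 -62.69414469 103.        ]
post z105 [ 31.86428209 -59.11817962 103.        ]
post z105 [ 54.69847259 -47.16383503 103.        ]
post z105 [ 29.90616186 -35.21212168 103.        ]
post z105 [ 49.90647063 -35.55954673 103.        ]
```

play_rows([
  {"claw":0.4,"linear":[0,0,0],"turn":[0,0,0]},
  {"claw":0.4,"linear":[0,0,0],"turn":[0,0,0]},
  {"claw":0.4,"linear":[0,0,0],"turn":[0,0,0]},
  {"claw":0.4,"linear":[0,0,0],"turn":[0,0,0]},
  {"claw":0.4,"linear":[0,0,-10],"turn":[0,0,0]},
  {"claw":0.4,"linear":[0,0,-40],"turn":[0,0,0]},
  {"claw":0.4,"linear":[0,0,-80],"turn":[0,0,0]},
  {"claw":0.4,"linear":[0,0,-120],"turn":[0,0,0]},
], force=45)

```text
time_s: 4.2
ee_pos: [0.5086, -0.1859, 0.1319]
eef_rot: [3.14, -0.001, 0.119]
force: [0.3, 0.3, -0.9]
grip_width: 0.0377
```

Run:
```python
from h import *
o=get_obs();print(o['ee_pos'],o['qpos'],o['force'])
cv2.imwrite("pics/p2.png",cv2.resize(vision.camera("scene")[180:340,300:440],None,fx=4,fy=4,interpolation=2))
p=clamp(-45,44,0); move([p[0],p[1],.22],down(-58)); move([p[0],p[1],.02],down(-58))
```

```text
[ 0.508604   -0.18588711  0.13193936] [-4.17568397e-01  3.10895301e-01  1.59084688e+00 -8.78294233e-04
  1.23792875e+00  1.03462224e+00] [ 0.30560026  0.34422375 -0.93163745]
linear [  52.4 -490.1  -84.8] turn [ 0.007  -0.0062 -0.4395] t 4.25
linear [  50.9 -491.2  115.1] turn [ 0.007  -0.0062 -0.4395] t 4.25
```

View pics/p2.png

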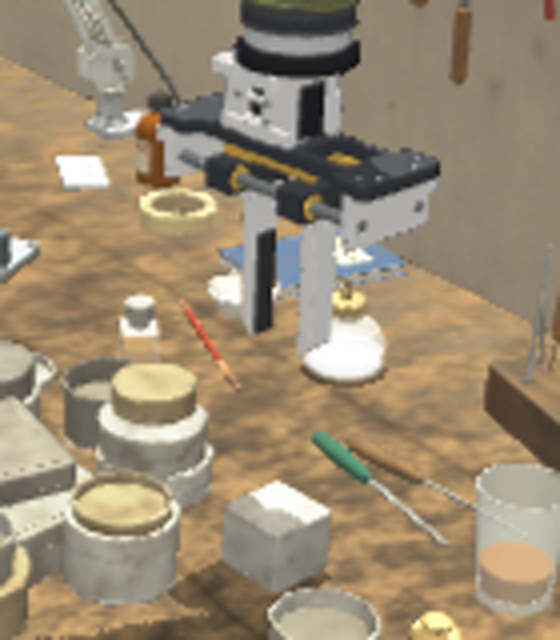

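Run:
```python
from h import *
o=get_obs();p=o['ee_pos']; u=proj("scene",p); print(u,(u-[300,180])*4, proj("top",p))
s=vision.camera("scene");t=vision.camera("top")
cv2.imwrite("pics/t3.png",cv2.resize(t[70:380,0:340],None,fx=2.3,fy=1.9,interpolation=2))
cv2.imwrite("pics/s3.png",cv2.resize(s[150:310,120:320],None,fx=4,fy=3.7,interpolation=2))
cv2.imwrite("pics/s4.png",cv2.resize(s[250:420,200:440],None,fx=3.3,fy=3.3,interpolation=2))
```

```text
[370.60212792 276.4985508 ] [282.40851167 385.99420321] [447.79915766 241.01938332]
```

View pics/t3.png

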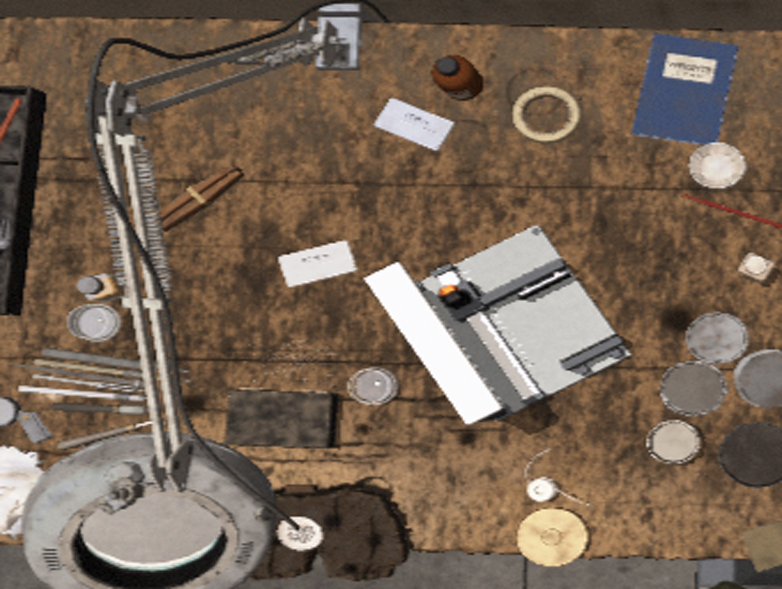

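View pics/s3.png

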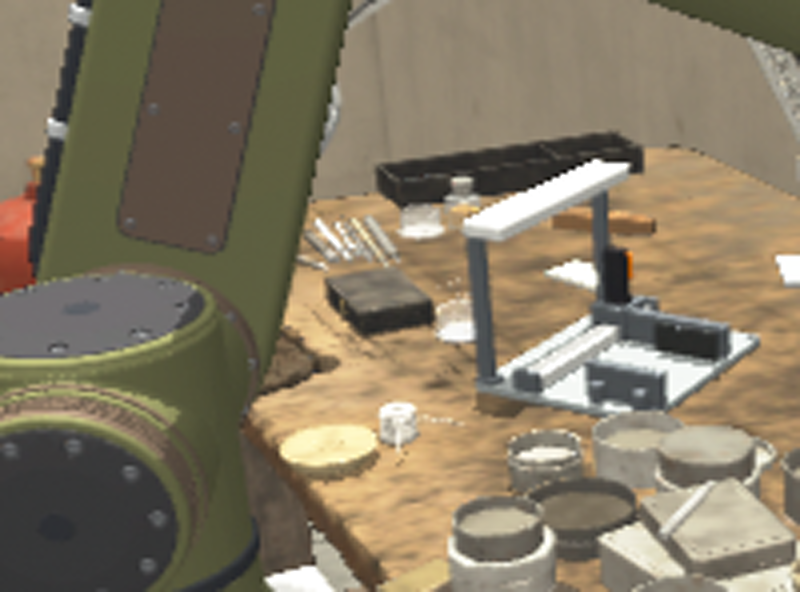

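View pics/s4.png

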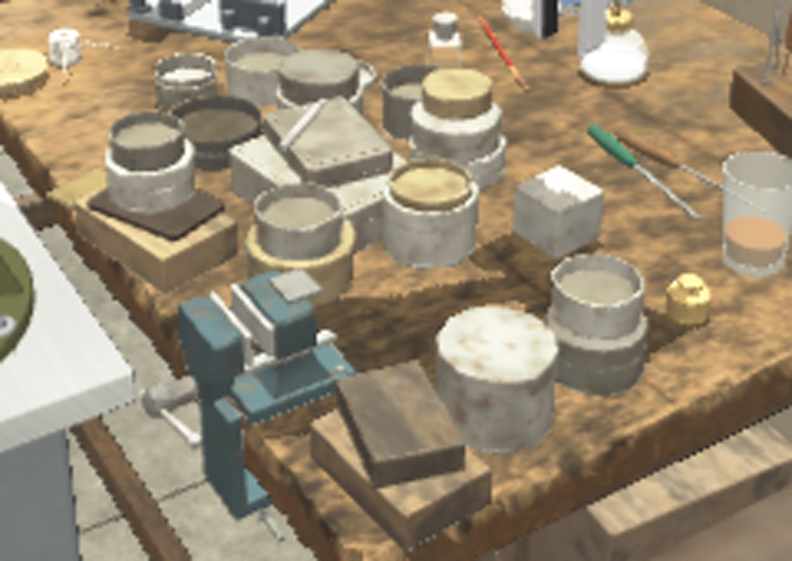

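Run:
```python
from h import *
for n in("scene","top"):
    K,R,t=P(n); print(n,"cam pos",-R.T@t, "fwd",R[2])
p=np.array([.5083,-.1861,.1596])
for y in (-.047,.047): print("p1 fingers",((proj("scene",p+[0,y,0])-[300,220])*4).round())
for z in (.256,.30): print("p1 body", [((proj("top",[.508+dx,-.186+dy,z])-[380,170])*4).round() for dx,dy in ((-.037,.088),(.037,.088))])
s=vision.camera("scene"); u,v=362,275
cv2.imwrite("pics/p4.png",cv2.resize(s[200:340,310:420],None,fx=5.5,fy=4.2,interpolation=2))
```

```text
scene cam pos [-0.14169112 -0.98047654  0.67628162] fwd [ 0.47257632  0.79214969 -0.38622596]
top cam pos [0.4284802  0.12028894 1.55499738] fwd [ 0.06121331  0.00892964 -0.99808476]
p1 fingers [328. 225.]
p1 fingers [236. 169.]
p1 body [array([157., 341.]), array([158., 208.])]
p1 body [array([171., 339.]), array([172., 201.])]
```

View pics/p4.png

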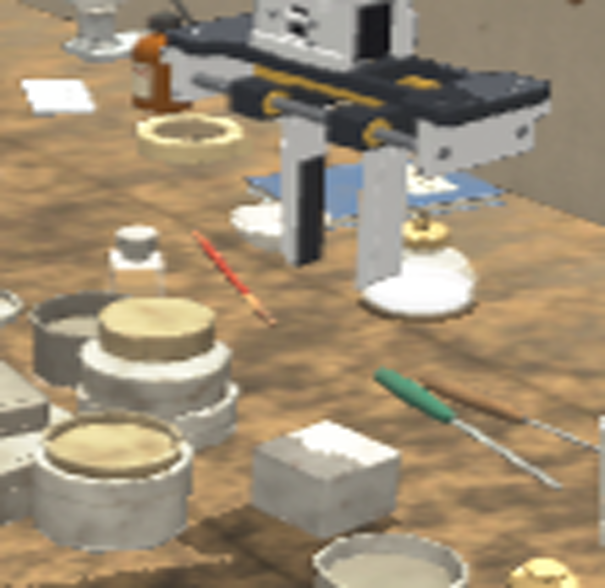

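Run:
```python
from h import *
for z in (.132,.15,.16,.17,.18): print(z,ray("scene",371.8,265.5,z))
t=vision.camera("top")
cv2.imwrite("pics/t4.png",cv2.resize(t[180:310,390:520],None,fx=5,fy=4.6,interpolation=2))
print(proj("top",[.5086,-.186,.23]),proj("top",[.5086,-.186,.13]))
```

```text
0.132 [ 0.55987638 -0.12972599  0.132     ]
0.15 [ 0.53667476 -0.15786126  0.15      ]
0.16 [ 0.52378497 -0.17349196  0.16      ]
0.17 [ 0.51089518 -0.18912267  0.17      ]
0.18 [ 0.49800539 -0.20475337  0.18      ]
[456.35472556 239.69801757] [446.82500017 242.00269349]
```

View pics/t4.png

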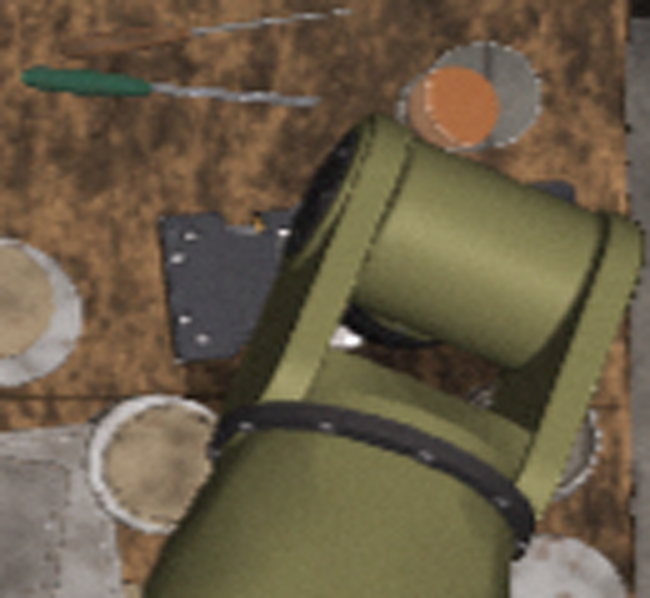

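play_rows([
  {"claw":1,"linear":[0,0,0],"turn":[0,0,0]},
  {"claw":1,"linear":[0,0,0],"turn":[0,0,0]},
  {"claw":1,"linear":[0,0,0],"turn":[0,0,0]},
  {"claw":1,"linear":[0,0,30],"turn":[0,0,0]},
  {"claw":1,"linear":[0,0,65],"turn":[0,0,0]},
  {"claw":1,"linear":[0,0,95],"turn":[0,0,0]},
  {"claw":1,"linear":[0,0,115],"turn":[0,0,0]},
  {"claw":1,"linear":[0,0,120],"turn":[0,0,0]},
], force=40)

```text
time_s: 5.45
ee_pos: [0.5078, -0.1856, 0.0084]
eef_rot: [3.142, 0.001, 0.119]
force: [-1.0, 1.1, 0.5]
grip_width: 0.0938
```

Run:
```python
from h import *
o=get_obs();print(o['ee_pos'],o['force'],o['grip_width'])
s=vision.camera("scene")
cv2.imwrite("pics/p5.png",cv2.resize(s[230:350,310:420],None,fx=6,fy=5,interpolation=2))
for dy in (-.047,.047):
  for z in (.01,.048): print(z,(proj("scene",[.5088,-.186+dy,z])-[310,230])*[6,5])
```

```text
[ 0.50779926 -0.18564264  0.00839447] [-0.97759869  1.13612331  0.4788995 ] 0.09381124402414083
0.01 [414.54671392 485.42896719]
0.048 [418.85598618 423.17526139]
0.01 [284.81768619 402.95071517]
0.048 [287.2982702  343.51217123]
```

View pics/p5.png

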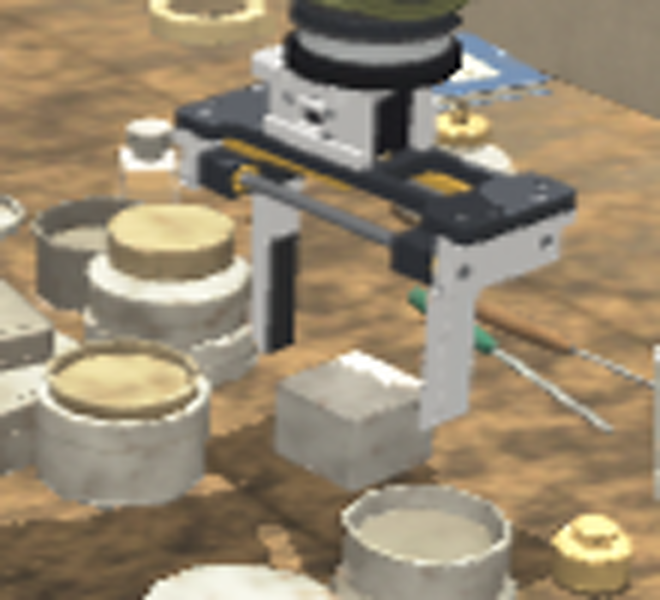

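play_rows([
  {"claw":1,"linear":[0,0,8],"turn":[0,0,0]},
  {"claw":1,"linear":[0,0,16],"turn":[0,0,0]},
  {"claw":1,"linear":[0,0,24],"turn":[0,0,0]},
  {"claw":1,"linear":[0,0,25],"turn":[0,0,0]},
])

```text
time_s: 6.0
ee_pos: [0.5077, -0.1857, -0.0169]
eef_rot: [-3.142, 0.002, 0.119]
force: [0.7, -1.7, -0.2]
grip_width: 0.0942
```

Run:
```python
from h import *
o=get_obs();print(o['ee_pos'],o['force'],o['qpos'])
s=vision.camera("scene")
cv2.imwrite("pics/p6.png",cv2.resize(s[230:350,310:420],None,fx=6,fy=5,interpolation=2))
```

```text
[ 0.50772352 -0.18566513 -0.01689633] [ 0.68853188 -1.7347661  -0.18031787] [-4.17846321e-01  5.05570903e-01  1.70565260e+00 -1.05127130e-03
  9.31806926e-01  1.03470498e+00]
```

View pics/p6.png

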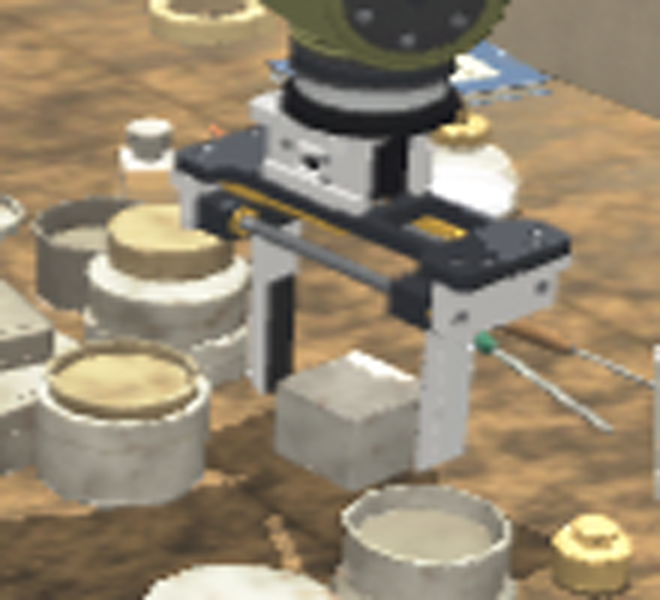

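play_rows([
  {"claw":1,"linear":[0,0,5],"turn":[0,0,0]},
  {"claw":1,"linear":[0,0,10],"turn":[0,0,0]},
  {"claw":0.4,"linear":[0,0,10],"turn":[0,0,0]},
  {"claw":0.4,"linear":[0,0,10],"turn":[0,0,0]},
  {"claw":0.4,"linear":[0,0,10],"turn":[0,0,0]},
  {"claw":0.4,"linear":[0,0,10],"turn":[0,0,0]},
  {"claw":0.4,"linear":[0,0,10],"turn":[0,0,0]},
  {"claw":0.4,"linear":[0,0,10],"turn":[0,0,0]},
], force=45)

```text
time_s: 7.05
ee_pos: [0.5079, -0.1857, -0.0266]
eef_rot: [3.141, 0.001, 0.119]
force: [0.3, -0.5, 1.6]
grip_width: 0.0523
```

play_rows([
  {"claw":0.4,"linear":[0,0,-8],"turn":[0,0,0]},
  {"claw":0.4,"linear":[0,0,-25],"turn":[0,0,0]},
  {"claw":0.4,"linear":[0,0,-60],"turn":[0,0,0]},
  {"claw":0.4,"linear":[0,0,-100],"turn":[0,0,0]},
  {"claw":0.4,"linear":[0,0,-140],"turn":[0,0,0]},
  {"claw":0.4,"linear":[0,0,-175],"turn":[0,0,0]},
  {"claw":0.4,"linear":[0,0,-195],"turn":[0,0,0]},
  {"claw":0.4,"linear":[0,0,-200],"turn":[0,0,0]},
])

```text
time_s: 8.05
ee_pos: [0.5083, -0.1857, 0.1752]
eef_rot: [3.14, -0.001, 0.119]
force: [0.3, -0.0, -8.4]
grip_width: 0.0522
```

Run:
```python
from h import *
o=get_obs();print(o['ee_pos'],o['force'],o['grip_width'])
p=clamp(-45,44,0); move([p[0],p[1],.17],down(-58)); print(p)
```

```text
[ 0.50834714 -0.18574366  0.17522856] [ 0.28932649 -0.03782968 -8.3612095 ] 0.05217538298172445
linear [  53.9 -489.3    4.6] turn [ 1.600e-03 -4.000e-04 -4.396e-01] t 8.05
[0.50383225 0.30652139 0.        ]
```

play_rows([
  {"claw":0.4,"linear":[4,-30,0],"turn":[0,0,-0.03]},
  {"claw":0.4,"linear":[9,-78,0],"turn":[0,0,-0.08]},
  {"claw":0.4,"linear":[15,-133,0],"turn":[0,0,-0.13]},
  {"claw":0.4,"linear":[21,-190,0],"turn":[0,0,-0.18]},
  {"claw":0.4,"linear":[27,-247,0],"turn":[0,0,-0.23]},
  {"claw":0.4,"linear":[33,-304,0],"turn":[0,0,-0.28]},
  {"claw":0.4,"linear":[40,-361,0],"turn":[0,0,-0.33]},
  {"claw":0.4,"linear":[46,-415,0],"turn":[0,0,-0.38]},
])

```text
time_s: 9.05
ee_pos: [0.504, 0.2336, 0.174]
eef_rot: [3.14, 0.001, 0.501]
force: [1.6, 0.1, -8.4]
grip_width: 0.052
```

Run:
```python
from h import *
o=get_obs();print(o['ee_pos'],o['force'],o['grip_width'])
p=clamp(-45,44,0); move([p[0],p[1],.11],down(-58)); print(p)
```

```text
[0.50396674 0.23357379 0.17398321] [ 1.59717296  0.13628024 -8.39994865] 0.05197350116802408
linear [ 35.  -64.1  63.9] turn [ 0.0014  0.0012 -0.0577] t 9.05
[0.50383225 0.30652139 0.        ]
```

play_rows([
  {"claw":0.4,"linear":[20,-38,5],"turn":[0,0,-0.05]},
  {"claw":0.4,"linear":[35,-60,15],"turn":[0,0,-0.0577]},
  {"claw":0.4,"linear":[35,-64.1,35],"turn":[0,0,-0.0577]},
  {"claw":0.4,"linear":[35,-64.1,50],"turn":[0,0,-0.0577]},
  {"claw":0.4,"linear":[35,-64.1,54],"turn":[0,0,-0.0577]},
  {"claw":0.4,"linear":[35,-64.1,54],"turn":[0,0,-0.0577]},
])

```text
time_s: 9.8
ee_pos: [0.5041, 0.3061, 0.12]
eef_rot: [3.14, 0.001, 0.558]
force: [0.1, 0.3, -7.8]
grip_width: 0.0522
```

Run:
```python
from h import *
o=get_obs();print(o['ee_pos'],o['qpos'],o['force'],o['grip_width'])
s=vision.camera("scene")
t=vision.camera("top")
cv2.imwrite("pics/p7.png",cv2.resize(s[160:280,220:340],None,fx=6,fy=5,interpolation=2))
cv2.imwrite("pics/p7t.png",cv2.resize(t[170:300,150:290],None,fx=5,fy=4.6,interpolation=2))
x,y,z=o['ee_pos']; print(o['eef_rot'])
c=np.array([x,y,0]);
for dx in(-26,26):
  for dy in (-26,26):
    for zz in (.148,.196): 
      q=c+dx/1e3*xh+dy/1e3*yh+[0,0,zz]; print(dx,dy,zz,((proj("scene",q)-[220,160])*[6,5]).round())
```

```text
[0.50405229 0.30611499 0.1200444 ] [ 0.48443396  0.42873028  1.45803085 -0.00152438  1.25602865  1.49783086] [ 0.14044943  0.29432568 -7.7654386 ] 0.05216685956404282
[3.14023489e+00 1.29991323e-03 5.57871350e-01]
-26 -26 0.148 [422. 281.]
-26 -26 0.196 [420. 215.]
-26 26 0.148 [377. 305.]
-26 26 0.196 [374. 238.]
26 -26 0.148 [345. 270.]
26 -26 0.196 [341. 205.]
26 26 0.148 [298. 294.]
26 26 0.196 [294. 227.]
```

View pics/p7.png

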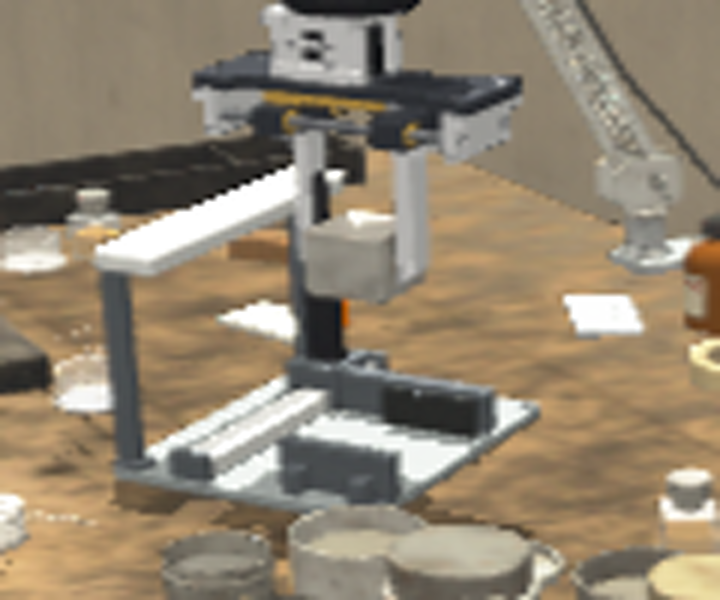

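View pics/p7t.png

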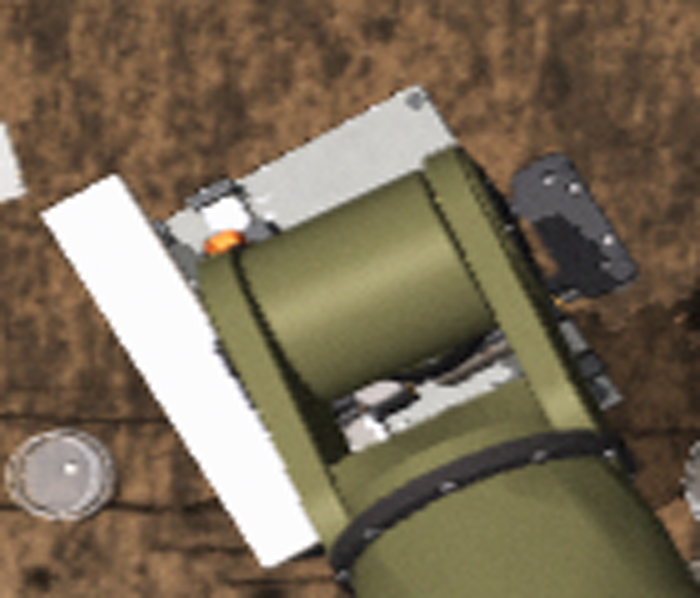

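Run:
```python
from h import *
s=vision.camera("scene"); cv2.imwrite("pics/s8.png",s)
cv2.imwrite("pics/p8.png",cv2.resize(s[195:225,260:300],None,fx=16,fy=16,interpolation=2))
cv2.imwrite("pics/p9.png",cv2.resize(s[225:270,235:315],None,fx=10,fy=10,interpolation=2))
```

```text
(no output)
```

View pics/p8.png

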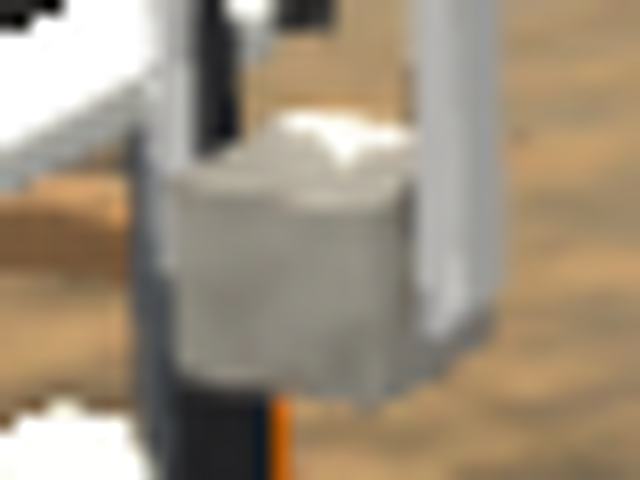

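View pics/p9.png

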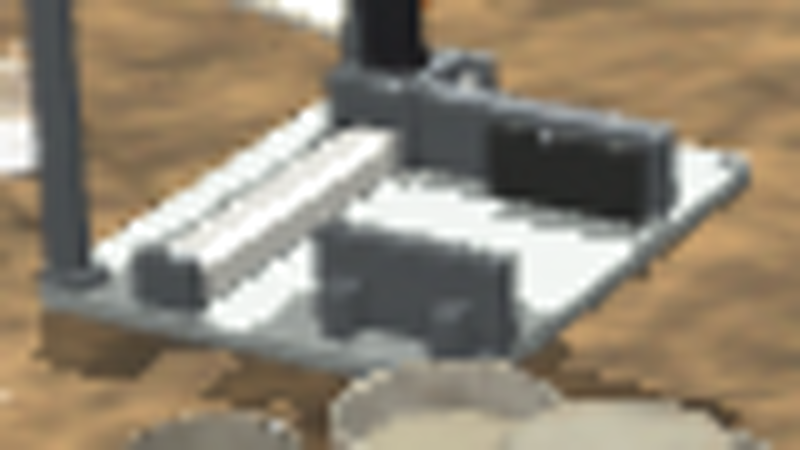

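play_rows([
  {"claw":0.4,"linear":[0,0,20],"turn":[0,0,0]},
  {"claw":0.4,"linear":[0,0,45],"turn":[0,0,0]},
  {"claw":0.4,"linear":[0,0,70],"turn":[0,0,0]},
  {"claw":0.4,"linear":[0,0,85],"turn":[0,0,0]},
  {"claw":0.4,"linear":[0,0,90],"turn":[0,0,0]},
])

```text
time_s: 10.58
ee_pos: [0.5043, 0.3062, 0.0303]
eef_rot: [3.14, 0.001, 0.558]
force: [-0.0, -0.2, -6.7]
grip_width: 0.0518
```

Run:
```python
from h import *
o=get_obs();print(o['ee_pos'],o['qpos'],o['force'],o['grip_width'])
s=vision.camera("scene")
cv2.imwrite("pics/p10.png",cv2.resize(s[160:280,220:340],None,fx=6,fy=5,interpolation=2))
p=clamp(-45,44,0); move([p[0],p[1],-.010],down(-58))
```

```text
[0.50432995 0.3062308  0.03033759] [ 0.48436552  0.52949468  1.53462351 -0.00159584  1.07787454  1.49793998] [-0.03541707 -0.18180048 -6.69192949] 0.05183624547013125
linear [-0.3 -0.5 40.3] turn [ 0.0014  0.0004 -0.0005] t 10.625
```

View pics/p10.png

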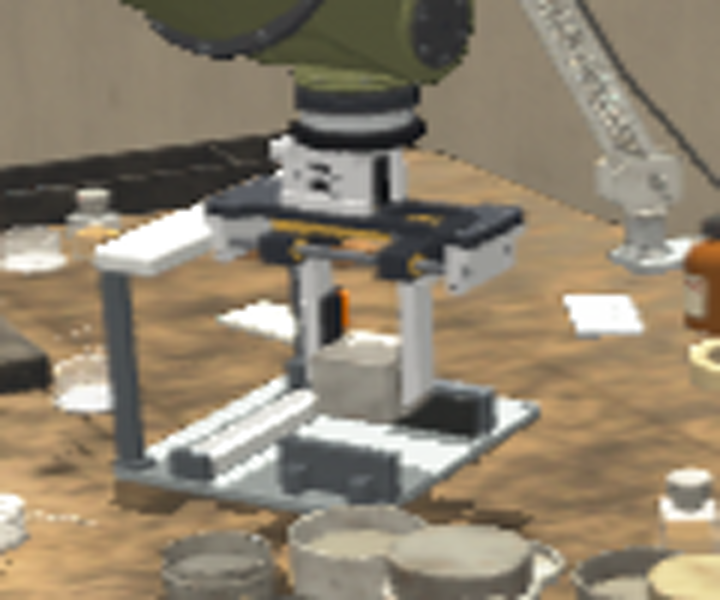

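play_rows([
  {"claw":0.4,"linear":[0,0,12],"turn":[0,0,0]},
  {"claw":0.4,"linear":[0,0,26],"turn":[0,0,0]},
  {"claw":0.4,"linear":[0,0,36],"turn":[0,0,0]},
  {"claw":0.4,"linear":[0,0,40],"turn":[0,0,0]},
  {"claw":0.4,"linear":[0,0,42],"turn":[0,0,0]},
])

```text
time_s: 11.25
ee_pos: [0.5044, 0.3062, -0.0118]
eef_rot: [3.14, 0.0, 0.558]
force: [-0.0, 0.2, -8.8]
grip_width: 0.0518
```

play_rows([
  {"claw":0.4,"linear":[0,0,1.5],"turn":[0,0,0]},
  {"claw":0.4,"linear":[0,0,3],"turn":[0,0,0]},
  {"claw":0.4,"linear":[0,0,3],"turn":[0,0,0]},
])

```text
time_s: 11.62
ee_pos: [0.5045, 0.3063, -0.0148]
eef_rot: [3.14, 0.0, 0.558]
force: [0.2, -0.3, -8.0]
grip_width: 0.052
```

play_rows([
  {"claw":0.4,"linear":[0,0,1],"turn":[0,0,0]},
  {"claw":0.4,"linear":[0,0,2],"turn":[0,0,0]},
  {"claw":0.4,"linear":[0,0,2],"turn":[0,0,0]},
])

```text
time_s: 12.0
ee_pos: [0.5046, 0.3063, -0.0165]
eef_rot: [3.14, -0.0, 0.558]
force: [-0.1, -1.0, -2.9]
grip_width: 0.052
```

play_rows([
  {"claw":0.4,"linear":[0,0,0.6],"turn":[0,0,0]},
  {"claw":0.4,"linear":[0,0,0.6],"turn":[0,0,0]},
  {"claw":0.7,"linear":[0,0,0.3],"turn":[0,0,0]},
  {"claw":0.7,"linear":[0,0,0],"turn":[0,0,0]},
  {"claw":0.75,"linear":[0,0,0],"turn":[0,0,0]},
])

```text
time_s: 12.62
ee_pos: [0.5048, 0.3064, -0.0163]
eef_rot: [3.14, -0.001, 0.558]
force: [-0.4, -0.5, 0.1]
grip_width: 0.07
```

play_rows([
  {"claw":0.75,"linear":[0,0,-10],"turn":[0,0,0]},
  {"claw":0.75,"linear":[0,0,-40],"turn":[0,0,0]},
  {"claw":0.75,"linear":[0,0,-80],"turn":[0,0,0]},
  {"claw":0.75,"linear":[0,0,-120],"turn":[0,0,0]},
  {"claw":0.75,"linear":[0,0,-155],"turn":[0,0,0]},
  {"claw":0.75,"linear":[0,0,-170],"turn":[0,0,0]},
])

```text
time_s: 13.38
ee_pos: [0.5052, 0.3069, 0.1562]
eef_rot: [3.14, -0.004, 0.558]
force: [-0.1, 0.7, 0.0]
grip_width: 0.0706
```

Run:
```python
from h import *
o=get_obs();print(o['ee_pos'],o['qpos'],o['force'],o['grip_width'])
s=vision.camera("scene");t=vision.camera("top")
cv2.imwrite("pics/p11.png",cv2.resize(s[160:280,220:340],None,fx=6,fy=5,interpolation=2))
cv2.imwrite("pics/t11.png",cv2.resize(t[170:300,150:290],None,fx=5,fy=4.6,interpolation=2))
```

```text
[0.50517081 0.30692684 0.15620835] [ 4.84748938e-01  3.97209986e-01  1.41601936e+00 -1.45567513e-03
  1.32415932e+00  1.49779964e+00] [-0.07540829  0.68487079  0.02418017] 0.07055236824707685
```

View pics/p11.png

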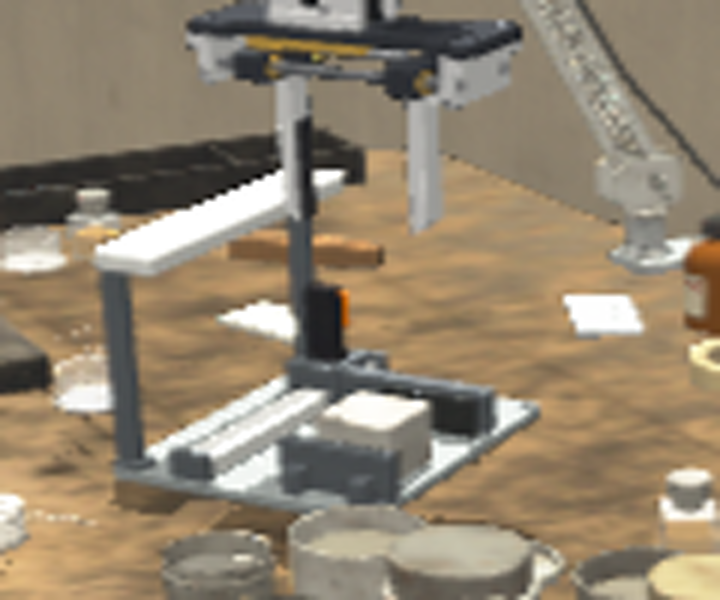

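View pics/t11.png

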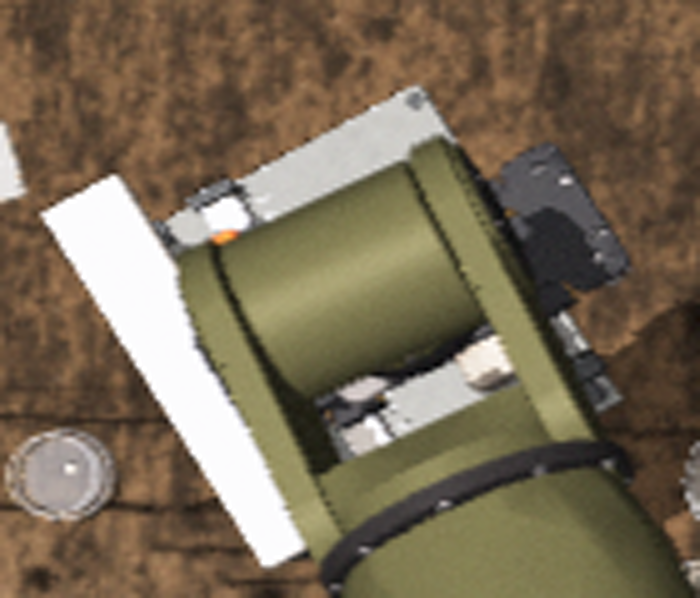

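```bash
cat >> h.py <<'E'
def lean(deg=35,yd=32.0):
    a=np.radians(deg); z=np.cos(a)*np.array([0,0,-1.])+np.sin(a)*xh; b=np.radians(yd); y=np.array([np.cos(b),np.sin(b),0]); return np.column_stack([np.cross(y,z),y,z])
E
python3 - <<'E'
from h import *
p=clamp(-60,-45,0); p[2]=.17; print(p); move(p,down(32))
E
```

```text
[0.58725732 0.34096348 0.17      ]
linear [ 87.9  14.6 -14.7] turn [ 3.7000e-03 -1.1000e-03 -1.5713e+00] t 13.475
```

play_rows([
  {"claw":0.8,"linear":[10,2,-14],"turn":[0,0,-0.17]},
  {"claw":0.8,"linear":[22,4,-14.7],"turn":[0,0,-0.35]},
  {"claw":0.8,"linear":[34,6,-14.7],"turn":[0,0,-0.53]},
  {"claw":0.8,"linear":[46,8,-14.7],"turn":[0,0,-0.71]},
  {"claw":0.8,"linear":[58,10,-14.7],"turn":[0,0,-0.89]},
  {"claw":0.8,"linear":[70,12,-14.7],"turn":[0,0,-1.07]},
  {"claw":0.8,"linear":[80,14,-14.7],"turn":[0,0,-1.25]},
  {"claw":0.8,"linear":[87.9,14.6,-14.7],"turn":[0,0,-1.43]},
])

```text
time_s: 14.48
ee_pos: [0.5872, 0.3408, 0.1676]
eef_rot: [3.141, 0.001, 1.994]
force: [0.0, 1.0, 0.6]
grip_width: 0.0752
```

Run:
```python
from h import *
p=clamp(-10,-49,0); p[2]=.12; move(p,lean())
print(get_obs()['qpos'])
```

```text
linear [50.3 -2.7 47.5] turn [ 0.0416  0.6113 -0.1311] t 14.475
[ 4.72616609e-01  5.97658661e-01  1.09550295e+00 -1.43246012e-03
  1.44814618e+00  4.97037036e-02]
```

play_rows([
  {"claw":0.8,"linear":[0,0,0],"turn":[0.01,0.15,-0.1]},
  {"claw":0.8,"linear":[5,0,5],"turn":[0.02,0.3,-0.12]},
  {"claw":0.8,"linear":[15,-1,15],"turn":[0.035,0.46,-0.131]},
  {"claw":0.8,"linear":[30,-2,28],"turn":[0.0416,0.6113,-0.131]},
  {"claw":0.8,"linear":[42,-2.7,40],"turn":[0.0416,0.6113,-0.1311]},
  {"claw":0.8,"linear":[50.3,-2.7,47.5],"turn":[0.0416,0.6113,-0.1311]},
  {"claw":0.8,"linear":[50.3,-2.7,47.5],"turn":[0.0416,0.6113,-0.1311]},
])

```text
time_s: 15.35
ee_pos: [0.5632, 0.3869, 0.1201]
eef_rot: [3.141, -0.609, 2.132]
force: [-1.2, 0.0, 0.7]
grip_width: 0.0754
```

Run:
```python
from h import *
o=get_obs();print(o['ee_pos'],o['qpos'],o['force'],o['grip_width'])
s=vision.camera("scene");t=vision.camera("top")
cv2.imwrite("pics/p12.png",cv2.resize(s[150:270,220:340],None,fx=6,fy=5,interpolation=2))
cv2.imwrite("pics/t12.png",cv2.resize(t[170:300,150:290],None,fx=5,fy=4.6,interpolation=2))
C=Ro.from_euler("xyz",o["eef_rot"]).as_matrix(); e=o['ee_pos']
for nm,q in (("ee",e),("worldz",e+[0,0,.038]),("toolz",e-.038*C[:,2])):
  for sg in (-1,1):
    f=q+sg*C[:,1]*o['grip_width']/2
    print(nm,((proj("scene",f)-[220,150])*[6,5]).round(), ((proj("top",f)-[150,170])*[5,4.6]).round())
```

```text
[0.56317521 0.38688596 0.12011916] [ 0.2938998   0.72143416  1.13690894  0.58720611  1.48265773 -0.38034596] [-1.21262793  0.03541783  0.67489625] 0.0753847899626751
ee [356. 342.] [355. 271.]
ee [417. 310.] [277. 151.]
worldz [353. 292.] [341. 265.]
worldz [415. 262.] [262. 142.]
toolz [385. 306.] [383. 245.]
toolz [446. 275.] [304. 122.]
```

View pics/p12.png

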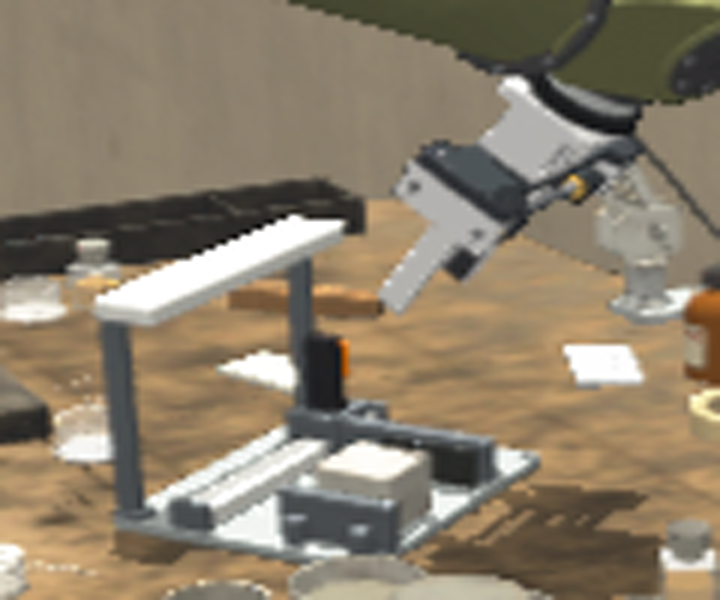

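View pics/t12.png

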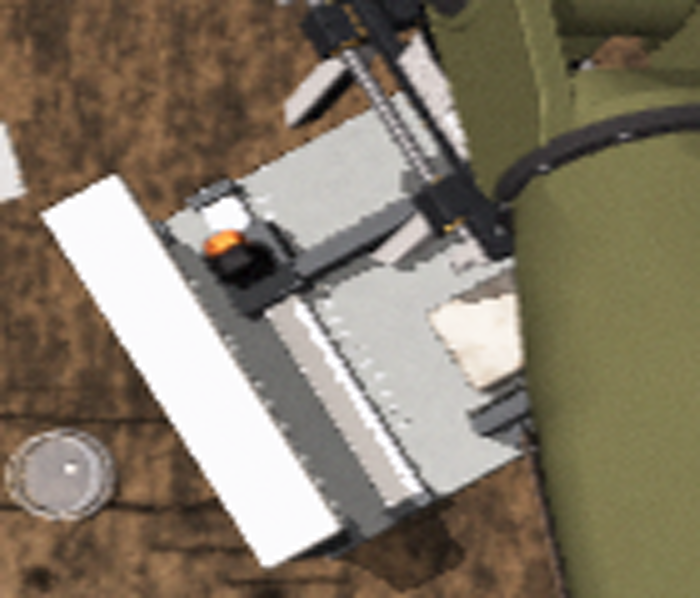

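Run:
```python
from h import *
s=vision.camera("scene");t=vision.camera("top"); cv2.imwrite("pics/s13.png",s);cv2.imwrite("pics/t13.png",t)
cv2.imwrite("pics/p13.png",cv2.resize(s[210:255,260:315],None,fx=14,fy=13,interpolation=2))
cv2.imwrite("pics/tt13.png",cv2.resize(t[205:245,180:230],None,fx=15,fy=15,interpolation=2))
```

```text
(no output)
```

View pics/p13.png

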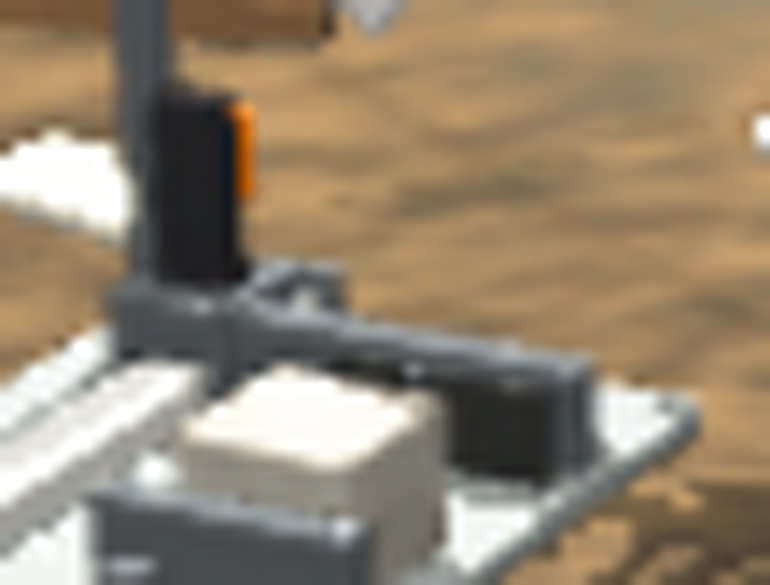

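View pics/tt13.png

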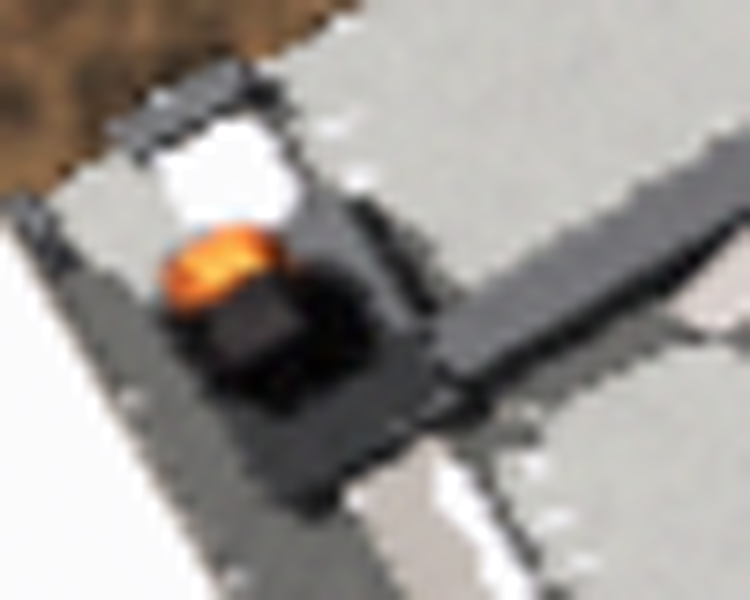

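Run:
```python
from h import *
def C(w): w=w-O; return (np.r_[w@xh,w@yh,w[2]]*1e3).round(1)
def T(u,v,z): return C(ray("top",180+u/15-.5,205+v/15-.5,z))
for u,v in((252,328),(205,322),(278,283),(302,335),(230,372)): print("posttop",T(u,v,.105))
print("btn",T(165,275,.096),T(250,225,.096),T(285,255,.096))
S=lambda u,v:(260+u/14-.5,210+v/13-.5)
print("tri post centre",C(tri(S(195,92),(196.3,226.4))))
# pad far right corners in scene: solve at x=-78 plane
print("carriage front edge z46", T(305,515,.046),T(420,440,.046))
# block top: scene corners
for q in ((190,435),(345,468),(440,400),(290,368)): print("block scene z58",C(ray("scene",*S(*q),.058)))
for q in ((370,520),(100,495)): print("fj scene z46",C(ray("scene",*S(*q),.046)))
# block from top t13 partially: corners in t12 crop
for q in ((432,310),(478,390)): print("block top z58",C(ray("top",150+q[0]/5-.4,170+q[1]/4.6-.4,.058)))
for q in ((470,413),(520,383)): print("fj top",C(ray("top",150+q[0]/5-.4,170+q[1]/4.6-.4,.046)))
```

```text
posttop [ 42.8 -50.4 105. ]
posttop [ 49.  -55.3 105. ]
posttop [ 35.3 -54.7 105. ]
posttop [ 36.3 -45.1 105. ]
posttop [ 49.6 -46.  105. ]
btn [ 52.1 -67.2  96. ] [ 35.7 -67.1  96. ] [ 33.2 -59.7  96. ]
tri post centre [ 41.9 -50.6 106.3]
carriage front edge z46 [ 59.6 -28.2  46. ] [ 36.  -29.2  46. ]
block scene z58 [-27.   67.3  58. ]
block scene z58 [-73.   69.7  58. ]
block scene z58 [-71.7  19.5  58. ]
block scene z58 [-25.9  16.5  58. ]
fj scene z46 [-81.7  73.2  46. ]
fj scene z46 [-12.9  88.1  46. ]
block top z58 [-24.3  17.3  58. ]
block top z58 [-21.9  67.9  58. ]
fj top [-10.7  75.8  46. ]
fj top [-41.4  74.5  46. ]
```

Run:
```python
from h import *
L=lean(); g=clamp(43,-51,81)
print("ee hover",g+(.057-.065)*L[:,2]); move(g+(.057-.065)*L[:,2],L); move(g+.057*L[:,2],L)
```

```text
ee hover [0.54019552 0.42760059 0.08755322]
linear [20.4  1.7 55. ] turn [0.0009 0.001  0.0012] t 15.55
linear [ 20.5   1.7 120. ] turn [0.0009 0.001  0.0012] t 15.55
```

play_rows([
  {"claw":0.7,"linear":[8,1,10],"turn":[0,0,0]},
  {"claw":0.7,"linear":[20,1.7,28],"turn":[0,0,0]},
  {"claw":0.7,"linear":[20.4,1.7,48],"turn":[0,0,0]},
  {"claw":0.7,"linear":[20.4,1.7,68],"turn":[0,0,0]},
  {"claw":0.7,"linear":[20.4,1.7,80],"turn":[0,0,0]},
  {"claw":0.7,"linear":[20.4,1.7,80],"turn":[0,0,0]},
])

```text
time_s: 16.3
ee_pos: [0.532, 0.4399, 0.066]
eef_rot: [-3.141, -0.61, 2.13]
force: [-0.2, -0.8, -0.1]
grip_width: 0.0658
```

Run:
```python
from h import *
o=get_obs();print(o['ee_pos'],o['qpos'],o['force'],o['grip_width'])
s=vision.camera("scene");t=vision.camera("top")
cv2.imwrite("pics/p14.png",cv2.resize(s[180:260,240:330],None,fx=8,fy=7,interpolation=2))
cv2.imwrite("pics/t14.png",cv2.resize(t[190:260,170:250],None,fx=9,fy=8,interpolation=2))
L=lean(); g=clamp(43,-51,81); move(g+.057*L[:,2],L)
```

```text
[0.53201292 0.43989746 0.06600007] [ 0.38052608  0.75791292  1.20801988  0.61645453  1.34763731 -0.37266948] [-0.1604789  -0.77969465 -0.13411718] 0.06581338575250271
linear [ 0.2 -0.3 40.5] turn [0.0015 0.0011 0.0012] t 16.4
```

View pics/p14.png

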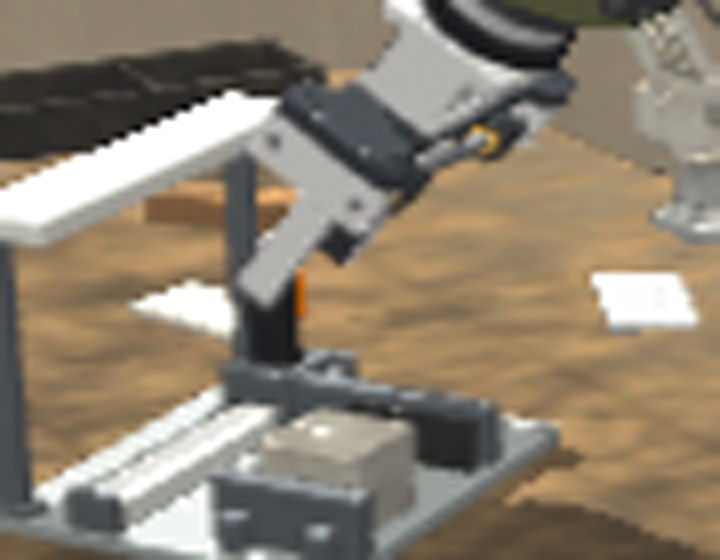

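View pics/t14.png

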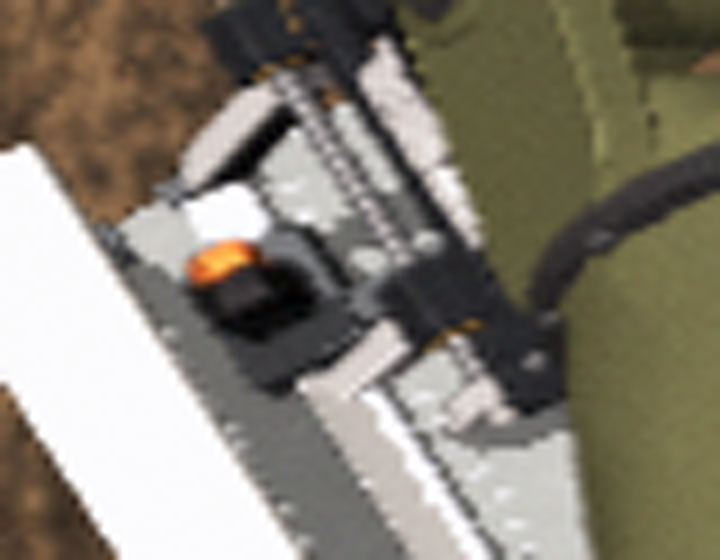

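play_rows([
  {"claw":0.7,"linear":[0,0,10],"turn":[0,0,0]},
  {"claw":0.7,"linear":[0,0,22],"turn":[0,0,0]},
  {"claw":0.7,"linear":[0,0,33],"turn":[0,0,0]},
  {"claw":0.7,"linear":[0,0,38],"turn":[0,0,0]},
  {"claw":0.7,"linear":[0,0,38],"turn":[0,0,0]},
])

```text
time_s: 17.02
ee_pos: [0.5213, 0.4583, 0.0359]
eef_rot: [3.14, -0.61, 2.131]
force: [-0.1, 0.5, 0.3]
grip_width: 0.0656
```

Run:
```python
from h import *
o=get_obs();print(o['ee_pos'],o['force'],o['grip_width'])
s=vision.camera("scene");t=vision.camera("top")
cv2.imwrite("pics/p15.png",cv2.resize(s[180:260,240:330],None,fx=8,fy=7,interpolation=2))
cv2.imwrite("pics/t15.png",cv2.resize(t[190:260,170:250],None,fx=9,fy=8,interpolation=2))
```

```text
[0.52126567 0.45825585 0.03592323] [-0.14417125  0.53392216  0.26436246] 0.06559746807143178
```

View pics/p15.png

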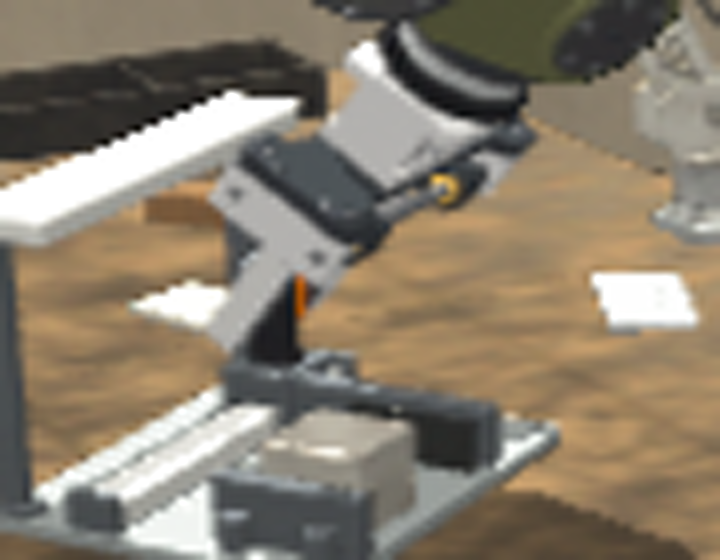

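View pics/t15.png

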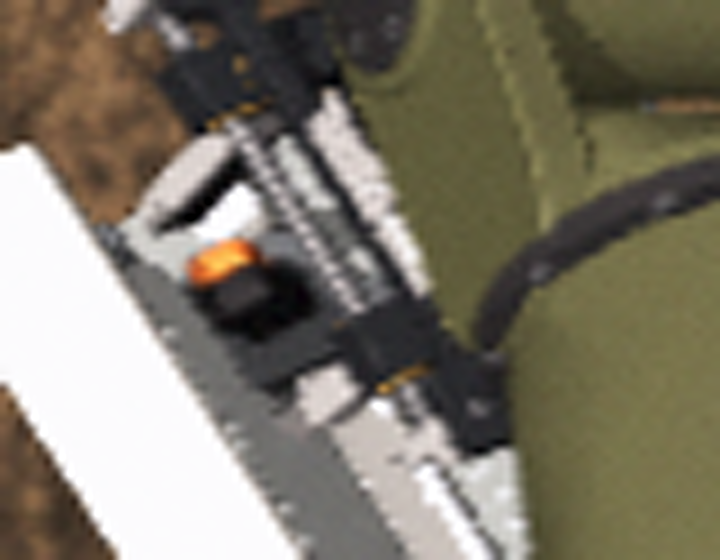

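play_rows([
  {"claw":0.1,"linear":[0,0,0],"turn":[0,0,0]},
  {"claw":0.1,"linear":[0,0,0],"turn":[0,0,0]},
  {"claw":0.1,"linear":[0,0,0],"turn":[0,0,0]},
  {"claw":0.1,"linear":[0,0,0],"turn":[0,0,0]},
  {"claw":0.1,"linear":[0,0,0],"turn":[0,0,0]},
  {"claw":0.1,"linear":[0,0,0],"turn":[0,0,0]},
  {"claw":0.1,"linear":[0,0,0],"turn":[0,0,0]},
], force=32)

```text
time_s: 18.0
ee_pos: [0.5217, 0.458, 0.0366]
eef_rot: [3.139, -0.61, 2.131]
force: [0.1, -1.7, 2.7]
grip_width: 0.0173
```

play_rows([
  {"claw":0.1,"linear":[0,-4,0],"turn":[0,0,0]},
  {"claw":0.1,"linear":[0,-10,0],"turn":[0,0,0]},
  {"claw":0.1,"linear":[0,-14,0],"turn":[0,0,0]},
  {"claw":0.1,"linear":[0,-14,0],"turn":[0,0,0]},
])

```text
time_s: 18.5
ee_pos: [0.5094, 0.4503, 0.0366]
eef_rot: [3.139, -0.61, 2.131]
force: [-0.4, -1.3, 0.9]
grip_width: 0.0179
```

Run:
```python
from h import *
o=get_obs();f=o['force'];w=o['ee_pos']-O;print(w@xh,w@yh,w[2],"F x,y,z",f@xh,f@yh,f[2],o['grip_width'])
s=vision.camera("scene")
cv2.imwrite("pics/p16.png",cv2.resize(s[180:260,240:330],None,fx=8,fy=7,interpolation=2))
```

```text
0.07400314560711385 -0.036952454210395516 0.03660126175199293 F x,y,z -0.9235259170756923 1.0317577144730565 0.8561186056933379 0.01791273430599575
```

View pics/p16.png

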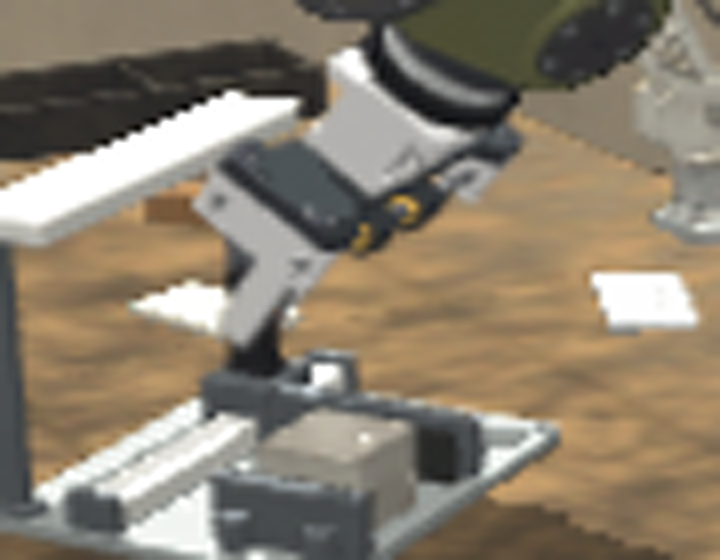

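play_rows([
  {"claw":0.1,"linear":[0,-6,0],"turn":[0,0,0]},
  {"claw":0.1,"linear":[0,-12,0],"turn":[0,0,0]},
  {"claw":0.1,"linear":[0,-18,0],"turn":[0,0,0]},
  {"claw":0.1,"linear":[0,-20,0],"turn":[0,0,0]},
  {"claw":0.1,"linear":[0,-20,0],"turn":[0,0,0]},
])

```text
time_s: 19.18
ee_pos: [0.4924, 0.4397, 0.0366]
eef_rot: [3.14, -0.61, 2.131]
force: [0.8, -1.0, 0.8]
grip_width: 0.0177
```

```bash
cat > st.py <<'E'
from h import *
o=get_obs();f=o['force'];w=o['ee_pos']-O;print(w@xh,w@yh,w[2],"F x,y,z",f@xh,f@yh,f[2],o['grip_width'],"M",o['moment'])
E
python3 st.py
```

```text
0.07400560615574164 -0.016936379605200388 0.036597961006045295 F x,y,z -1.2805291563491774 -0.13352989193601603 0.77970129981329 0.017669273461176988 M [-0.30677254  0.01044288  0.03443929]
```

play_rows([
  {"claw":0.1,"linear":[0,-2,0],"turn":[0,0,0]},
  {"claw":0.1,"linear":[0,-4,0],"turn":[0,0,0]},
  {"claw":0.1,"linear":[0,-4,0],"turn":[0,0,0]},
])

```text
time_s: 19.55
ee_pos: [0.4891, 0.4377, 0.0366]
eef_rot: [3.139, -0.61, 2.131]
force: [3.4, 2.3, -1.4]
grip_width: 0.0182
```

```bash
python3 st.py
```

```text
0.0740147426236795 -0.013024462777696004 0.03659745902918165 F x,y,z 0.17847382094288244 -4.0985221275004236 -1.4394780587514198 0.018203894775318624 M [-0.0276178  -0.57554344 -0.40957221]
```

play_rows([
  {"claw":0.1,"linear":[0,-2,0],"turn":[0,0,0]},
  {"claw":0.1,"linear":[0,-3,0],"turn":[0,0,0]},
  {"claw":0.1,"linear":[0,-3,0],"turn":[0,0,0]},
])

```text
time_s: 19.92
ee_pos: [0.4866, 0.4361, 0.0366]
eef_rot: [3.139, -0.61, 2.131]
force: [2.8, 2.4, -0.3]
grip_width: 0.0177
```

```bash
python3 st.py
```

```text
0.07400827172373321 -0.010012409049255903 0.036595936816972326 F x,y,z 0.5237155833343394 -3.6784708672578064 -0.2798105315772534 0.017736497167189988 M [-0.0413278  -0.5739476  -0.43514712]
```

play_rows([
  {"claw":0.1,"linear":[0,-1.5,0],"turn":[0,0,0]},
  {"claw":0.1,"linear":[0,-2,0],"turn":[0,0,0]},
  {"claw":0.1,"linear":[0,-2,0],"turn":[0,0,0]},
])

```text
time_s: 20.3
ee_pos: [0.4849, 0.435, 0.0366]
eef_rot: [3.139, -0.61, 2.131]
force: [3.2, 1.6, -0.9]
grip_width: 0.0179
```

```bash
python3 st.py
python3 - <<'E'
from h import *
s=vision.camera("scene");t=vision.camera("top"); cv2.imwrite("pics/s17.png",s)
cv2.imwrite("pics/p17.png",cv2.resize(s[215:260,250:310],None,fx=12,fy=12,interpolation=2))
cv2.imwrite("pics/t17.png",cv2.resize(t[200:270,190:280],None,fx=8,fy=8,interpolation=2))
E
```

```text
0.07397528055982114 -0.007986335586905095 0.03659364262499815 F x,y,z -0.32831202992650366 -3.576951445492499 -0.8624913264609005 0.01793268067382065 M [-0.02701279 -0.66441194 -0.42612369]
```

View pics/p17.png

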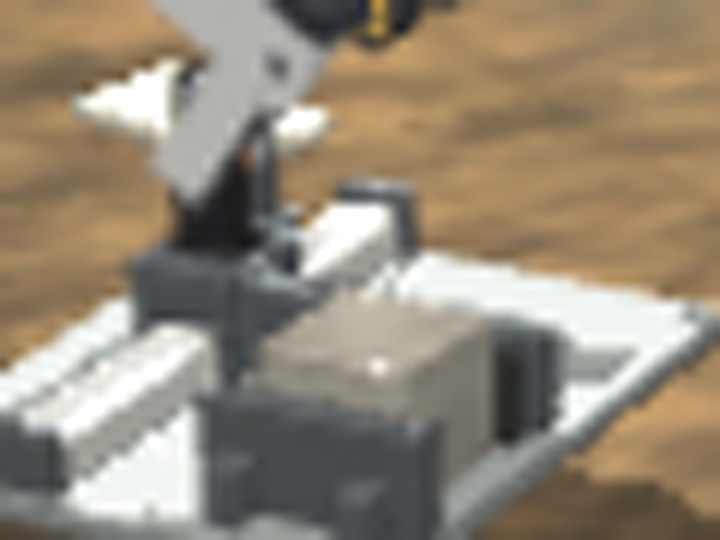

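View pics/t17.png

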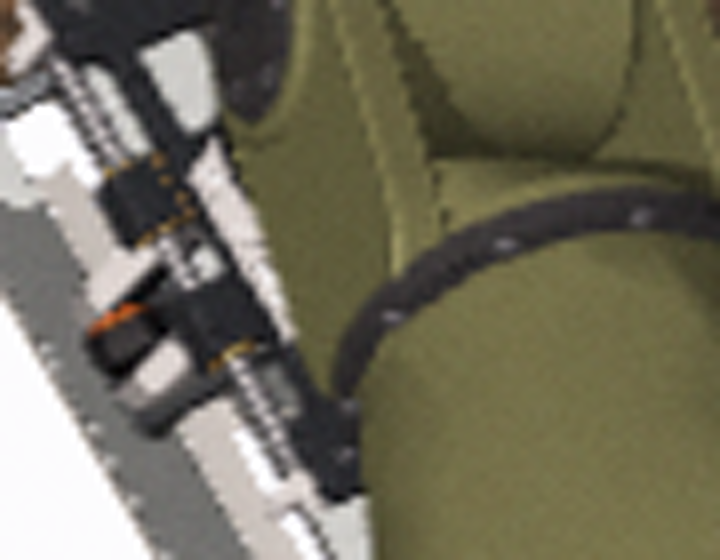

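play_rows([
  {"claw":0.1,"linear":[0,-1.5,0],"turn":[0,0,0]},
  {"claw":0.1,"linear":[0,-2,0],"turn":[0,0,0]},
  {"claw":0.1,"linear":[0,-2,0],"turn":[0,0,0]},
])

```text
time_s: 20.78
ee_pos: [0.4833, 0.434, 0.0366]
eef_rot: [3.139, -0.61, 2.131]
force: [5.1, 3.2, -1.9]
grip_width: 0.0179
```

```bash
python3 st.py
```

```text
0.07400422447020123 -0.006110846214849845 0.03658970334367766 F x,y,z 0.011192478194753563 -6.026420692776221 -1.862498948247077 0.017862888807860435 M [ 0.14584877 -0.8041739  -0.61073291]
```

play_rows([
  {"claw":0.1,"linear":[0,-1,0],"turn":[0,0,0]},
  {"claw":0.1,"linear":[0,-1.5,0],"turn":[0,0,0]},
  {"claw":0.1,"linear":[0,-1.5,0],"turn":[0,0,0]},
])

```text
time_s: 21.15
ee_pos: [0.4822, 0.4333, 0.0366]
eef_rot: [3.138, -0.609, 2.131]
force: [6.2, 4.6, -2.7]
grip_width: 0.018
```

```bash
python3 st.py
```

```text
0.07397338536109682 -0.0048850466976128396 0.03657538818706554 F x,y,z 0.6535655023519129 -7.707198266206318 -2.7279715230499244 0.017967638148032445 M [ 0.15167907 -0.93173269 -0.6197849 ]
```

play_rows([
  {"claw":0.35,"linear":[0,0,0],"turn":[0,0,0]},
  {"claw":0.5,"linear":[0,0,0],"turn":[0,0,0]},
  {"claw":0.6,"linear":[0,0,0],"turn":[0,0,0]},
  {"claw":0.6,"linear":[0,0,0],"turn":[0,0,0]},
  {"claw":0.6,"linear":[0,0,0],"turn":[0,0,0]},
])

```text
time_s: 21.78
ee_pos: [0.4821, 0.4333, 0.0366]
eef_rot: [3.139, -0.61, 2.131]
force: [0.1, 0.2, -0.0]
grip_width: 0.0566
```

```bash
python3 st.py
python3 - <<'E'
from h import *
t=vision.camera("top")
s=vision.camera("scene")
cv2.imwrite("pics/p18.png",cv2.resize(s[195:260,240:320],None,fx=9,fy=9,interpolation=2))
cv2.imwrite("pics/t18.png",cv2.resize(t[200:270,190:280],None,fx=8,fy=8,interpolation=2))
E
```

```text
0.07400825072863386 -0.0047392391619905825 0.03656885862944877 F x,y,z 0.12632590704409385 -0.18793271683645243 -0.047658502678075185 0.05658707438374227 M [-0.29615288 -0.1188434  -0.00186561]
```

View pics/p18.png

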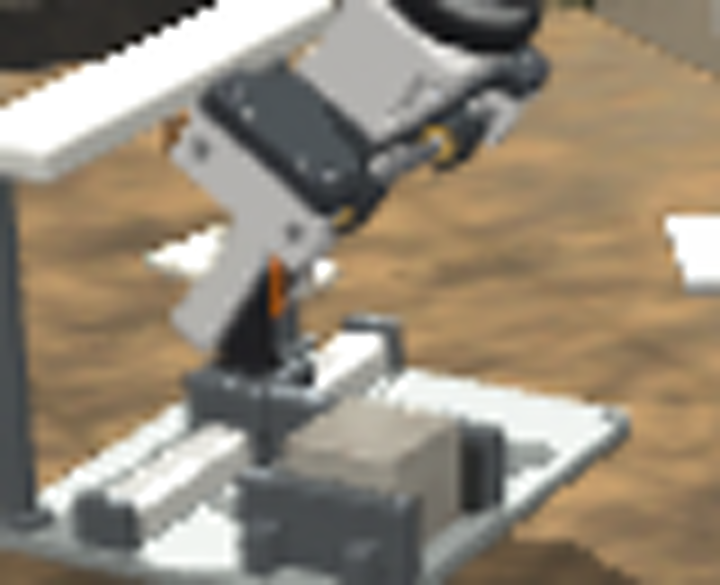

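View pics/t18.png

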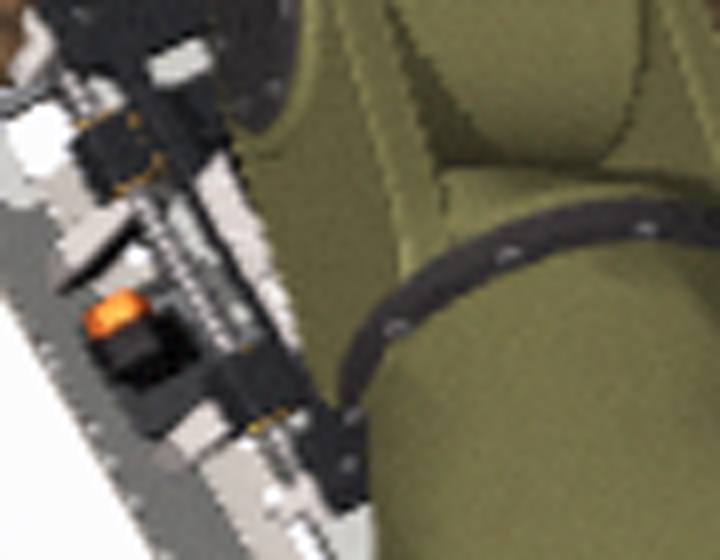

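play_rows([
  {"claw":0.6,"linear":[0,0,-15],"turn":[0,0,0]},
  {"claw":0.6,"linear":[0,0,-45],"turn":[0,0,0]},
  {"claw":0.6,"linear":[0,0,-85],"turn":[0,0,0]},
  {"claw":0.6,"linear":[0,0,-125],"turn":[0,0,0]},
  {"claw":0.6,"linear":[0,0,-170],"turn":[0,0,0]},
  {"claw":0.6,"linear":[-20,0,-215],"turn":[0,0,0]},
  {"claw":0.6,"linear":[-50,0,-240],"turn":[0,0,0]},
  {"claw":0.6,"linear":[-80,0,-250],"turn":[0,0,0]},
])

```text
time_s: 22.88
ee_pos: [0.5937, 0.2541, 0.1977]
eef_rot: [3.135, -0.608, 2.132]
force: [0.6, 0.1, -0.6]
grip_width: 0.0561
```

```bash
python3 st.py
python3 - <<'E'
from h import *
t=vision.camera("top")
s=vision.camera("scene"); cv2.imwrite("pics/s19.png",s); cv2.imwrite("pics/tf19.png",t)
cv2.imwrite("pics/p19.png",cv2.resize(s[195:260,240:320],None,fx=9,fy=9,interpolation=2))
cv2.imwrite("pics/t19.png",cv2.resize(t[180:280,150:290],None,fx=5.7,fy=5.9,interpolation=2))
E
```

```text
-0.13711681266989548 -0.004407154812022934 0.197714038147998 F x,y,z -0.20293954704787462 -0.5594667011423562 -0.5522784010680253 0.05610349588590949 M [-0.25696202 -0.15509851  0.05887132]
```

View pics/p19.png

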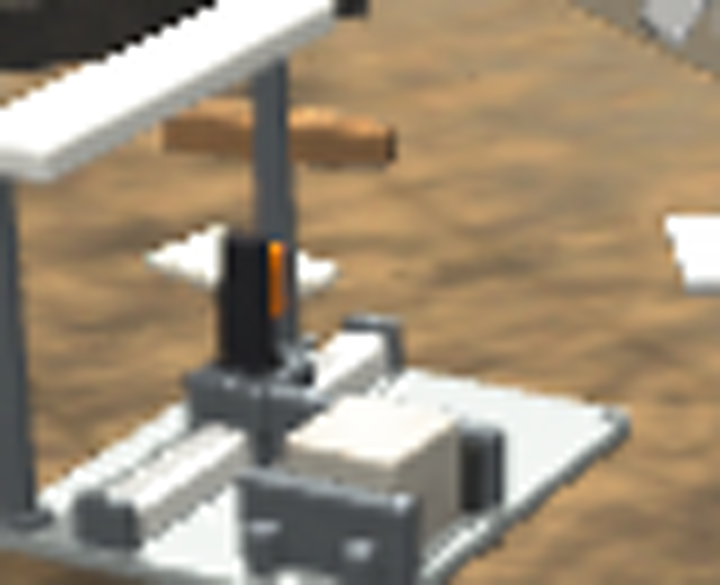

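View pics/t19.png

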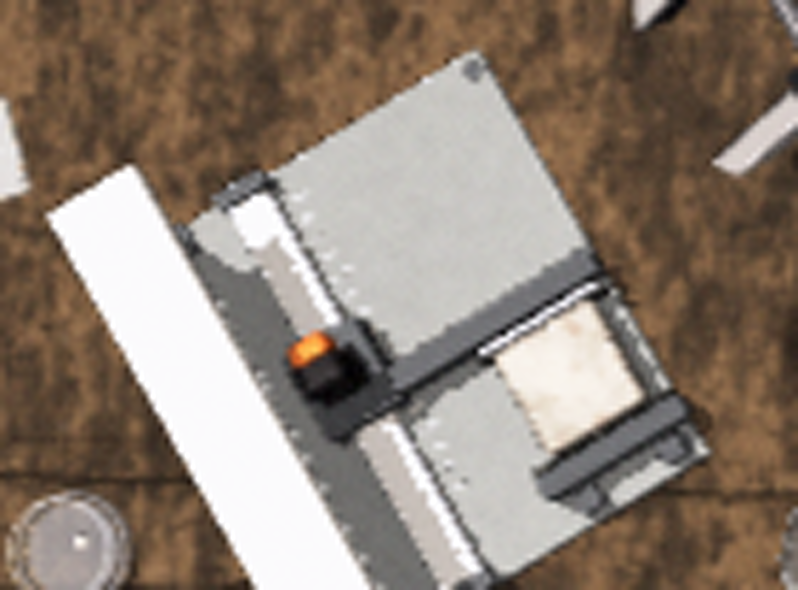

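Run:
```python
from h import *
def C(w): w=w-O; return (np.r_[w@xh,w@yh]*1e3).round(1)
t=cv2.imread("pics/tf19.png"); g=cv2.cvtColor(t,cv2.COLOR_BGR2HSV)
hh,ss,v=[g[...,i].astype(int) for i in range(3)]
m=((ss>18)&(ss<70)&(v>185)).astype(np.uint8); m[:, :232]=0; m[:,268:]=0; m[:225]=0;m[262:]=0
n,l,st,c=cv2.connectedComponentsWithStats(m); i=1+st[1:,4].argmax(); print(st[i])
cnt=max(cv2.findContours((l==i).astype(np.uint8),0,cv2.CHAIN_APPROX_NONE)[0],key=len)
r=cv2.minAreaRect(cnt);print(r)
b=cv2.boxPoints(r)
w=[ray("top",*p,.058) for p in b]
for q in w: print(C(q))
print("centre",C(ray("top",*r[0],.058)), [np.degrees(np.arctan2(*(w[k+1]-w[k])[1::-1]))for k in range(3)])
Tz=lambda u,vv:(150+u/5.7-.4,180+vv/5.9-.4)
for q in ((540,470),(685,395)): print("fj",C(ray("top",*Tz(*q),.046)))
for q in ((595,285),(480,355)): print("pad",C(ray("top",*Tz(*q),.045)))
for q in ((12,8),): pass
# bystanders unchanged
t0=cv2.imread("pics/top0.png")
for nme,(u,vv) in (("vial",(329,211)),("cup",(162,272)),("weight",(488,238))):
    a=t0[vv-15:vv+15,u-15:u+15];bb=t[vv-15:vv+15,u-15:u+15]; print(nme,cv2.absdiff(a,bb).mean())
```

```text
[237 240  25  17  93]
((248.02015686035156, 249.13392639160156), (24.844472885131836, 14.221317291259766), 9.865806579589844)
[ 1.  53.1]
[-22.5  25.3]
[-70.9  67. ]
[-47.2  94.7]
centre [-34.9  60. ] [np.float64(-8.312195948039191), np.float64(-98.79080553241643), np.float64(171.54342173996244)]
fj [-12.5  76.5]
fj [-85.5  82. ]
pad [-75.   19.3]
pad [-14.5  19. ]
vial 31.946666666666665
cup 2.165185185185185
weight 2.0903703703703704
```

View pics/tf19.png

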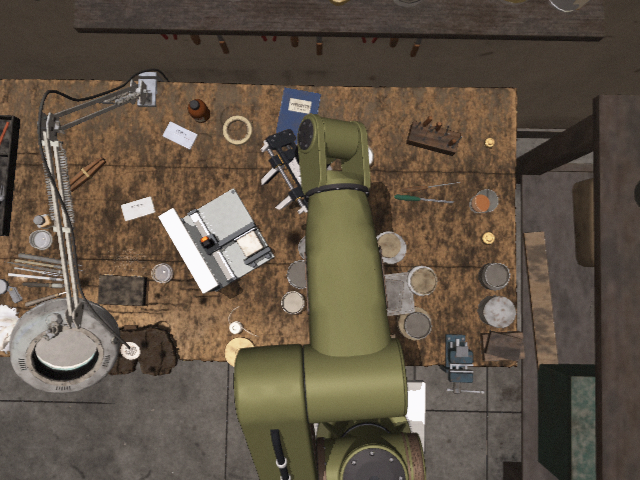

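Run:
```python
from h import *
def C(w): w=w-O; return (np.r_[w@xh,w@yh]*1e3).round(1)
Tz=lambda u,vv:(150+u/5.7-.4,180+vv/5.9-.4)
for q in ((552,452),(645,402),(585,298),(495,358)): print(C(ray("top",*Tz(*q),.058)))
s=cv2.imread("pics/s19.png"); s0=cv2.imread("pics/scene0.png")
for r in ((320,245,30,35),(225,225,25,20),(400,330,20,20)):
    x,y,w,h=r; print(cv2.absdiff(s[y:y+h,x:x+w],s0[y:y+h,x:x+w]).mean())
a=np.hstack([cv2.resize(i[220:300,300:360],None,fx=5,fy=5) for i in (s0,s)]); cv2.imwrite("pics/v.png",a)
```

```text
[-22.2  73.6]
[-69.1  76.3]
[-69.   23.5]
[-21.   25.2]
11.624761904761904
5.222
5.38
```

View pics/v.png

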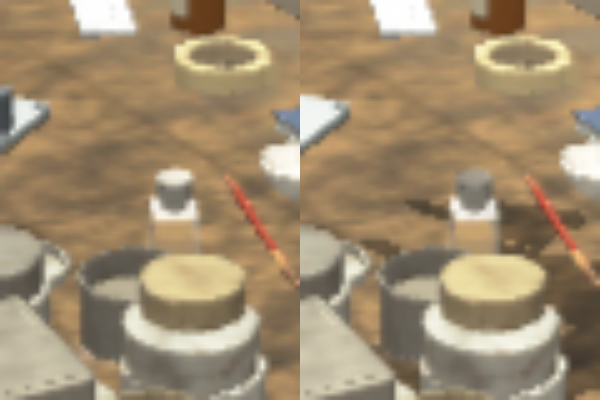

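```bash
python3 -c "
from station import *
o=get_obs();print(o['time_s'],o['joint_vel'].round(3));hand_in()"
```

```text
22.975 [ 0.054 -0.027  0.024  0.02  -0.015  0.031]
the job is handed in; nothing more can be done
```

The block is standing flat on the clamp bed, pressed against the fixed jaw by the sprung pad. The slide is locked and the gripper is clear. I handed the job in at about 23 s; no verdict is reported.

**What I did:** I stood the block on the bed about 6 mm short of the fixed jaw and let go. With the gripper leaned 35° to the clamp's front, I pinched the post and button at 32 N. The opening closed to about 18 mm, which is the button fully in. I slid the jaw until the push rose from about 3.6 N (block sliding) to 7.7 N (block against the jaw), then opened the fingers.

**Last checks:**
- **Block position:** the top view puts its centre at about (-45, +50) mm in the clamp's frame, against a seat of (-45, +49). Its edges are parallel to the jaws to within about 3°, which is as well as I could read the corners. My first automatic mask of the block failed, so these corners were read by eye.
- **Jaw:** the pictures show the button out again and the pad against the block. I estimate the pad is compressed about 4 mm, judging from the force.
- **Bystanders:** the cup and weight look unchanged in the top view. The arm hid the vial from above at the end, but the scene view shows it in the same place.

**What disagreed:**
- **Tool length:** the real fingertips sit about 38 mm short of the reported TCP along the tool axis. My first grasp therefore closed just above the block, touching nothing. I measured the offset from the pictures and corrected for it.
- **Arm at hand-in:** the arm was still settling slightly (joint speeds up to 0.05 rad/s), well away from everything.

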